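# Refill the biscotti jar and hang its serving fork

## Robot

A 6-joint arm with a two-finger parallel gripper is mounted at the origin on the work surface. World frame = base frame: x ahead of the robot, y to its left, z up, the work surface at z = 0. Lengths are in m, angles in rad, forces in N, time in s.
With the tool pointing down it reaches from about 0.225 to 0.875 m from the base axis. Payload 3.4 kg.
Tool frame: the origin (TCP) lies midway between the tips of the shut fingers; the grasp point (between the pads) lies 19 mm behind it (manip.tcp_to_grasp is the distance from the TCP to the grasp point, in m); x points along the fingers, y is the direction in which the jaws open and shut, and the axes are right-handed (so a half turn about x gives the same grasp; the last joint's range is limited). The gripper opens to 85 mm and grips with 20 to 120 N. Pads are 22 mm wide; open, the fingers measure 114 mm over their backs; the gripper's body (76 mm by 85 mm) begins 54 mm behind the grasp point. The pads swing forward as they close: fully open they stand 13 mm farther back than shut.
Start: joints at [-1.425, 0.276, 1.505, -0, 1.361, -0.121], TCP at [0.152, -0.555, 0.231] pointing down, gripper open.
Joint ranges: [-2.89, 2.89], [-0.75, 2.08], [0.22, 2.7], [-1.18, 4.32], [0.11, 2.71], [-2.7, 2.7]. Speed limits (rad/s): [2.57, 2.57, 3.14, 3.14, 3.14, 3.14].

## Interface

Orientations are given as a unit quaternion [w, x, y, z].
In Python, from rig import readout, eyes, job, manip gives the robot as it stands. The module is installed in compiled form; this text tells all that it offers.
- The arm moves only by the tool carry_out, never from a script. Its argument "deltas" is one flat list of numbers, 7 for each row, row after row: the shift along the tool's x, y, z scaled (see below), then the turn, a rotation vector about the tool's x, y, z scaled (see below), then the opening, from -1 (shut) to 1 (fully open). In form: [dx, dy, dz, ax, ay, az, grip, dx, dy, dz, ax, ay, az, grip, ...]. A call has 1 to 10 rows; each row shifts and turns the commanded pose from where the row before left it, along the tool's axes as they then stand; what a row does not reach is not made up. The controller multiplies each number of a shift by 60 mm and each number of a turn by 4 degrees. A row lasts 1/8 s, in which the tool goes at most 62.5 mm and 10.7 degrees, less where a joint would pass 70% of its speed; a pose out of reach is approached as far as the arm can. A call with a number of a shift or a turn outside -1 to 1 is refused whole. A call with a gripper value outside its range is refused whole. The fingers move at their own pace and stop on an object; "newtons" is the grip in N (left out, the last holds). Time passes only in rows, so rows that do not move let the fingers close. It gives the time, the measured TCP pose, the force and the opening at its end, in the units of the state.
- readout.get_state(): the state, without advancing time (a new reading comes with each control period).
- eyes.get_image(name): name is "scene" or "top" or "wrist"; returns a dict with "color" (480x640x3 uint8, red, green, blue), "z_map" (480x640 float32, m along the optical axis (not along the pixel's ray), 0 where there is no reading), "mtx" (3x3 intrinsics, pixels), "origin" and "orientation" of the camera in the world. Camera axes: x right, y down, z forward; pixel columns grow to the right and rows downward; lengths in m; the calibration is good to about 2 mm. A picture is of the moment at which its call begins.
- job.sign_off(): hands the job in, once; it reports no verdict.
The state is a dict: "clock": time; "qpos": joint angles; "qd": joint speeds; "effort": joint torques, N m; "position": TCP position; "ee_rot": TCP orientation; "contact_force": force on the tool from outside, world axes, zero at the start; "moment": the same for the moment, N m; "width": finger opening in m.
Only numpy, scipy, OpenCV 4.12 (cv2) and the standard library are available. Lean on these libraries where they do the work, as an engineer would, in place of code of your own. Each camera call takes 0.05 s, during which the arm holds its last target.

## Task

Refill the green narrow-necked jar: take the two pale almond biscotti from the sloped wooden stand and feed them one at a time through the jar's neck so that they lie fully inside, leaving the dark chocolate biscotto in the stand. Then take the serving fork from the rim of the steel milk pitcher and hang it by its own hook over the jar's rim, its hook tip inside the neck and its tines outside, and let go so that it hangs by itself. Leave the jar upright and where it stands, and do not disturb the other things on the counter.

Things in the scene. Friction and masses are not known exactly. Their poses are not given: they have to be found in the camera images.
- stand: sloped wooden stand, fixed, base 110 (x) x 210 (y) x 10 mm, origin on the table under it. Three pockets in a row along its y, at -70, 0, +70 mm, one biscotto in each, all leaning 0.50 rad from vertical towards the stand's -x: biscotti draw out along (-0.479, 0, 0.878) in its axes. Pocket outside 46 mm (lean plane) x 34 mm (y), 41 mm deep inside: 49 mm of a biscotto stands clear
- biscotto_a: pale almond biscotto, rigid bar 30 (its x) x 18 (its y) x 90 mm (its z), ends rounded to 15 mm radius, about 35 g; origin at its lower end, z along its length, upwards. In the stand its y is the stand's y and its z leans with the pocket. Which pocket holds which biscotto varies. About 50 mm is free between neighbours along y
- biscotto_b: the second pale almond biscotto, same as biscotto_a
- biscotto_choc: dark brown chocolate biscotto of the same size and frame; it stays in the stand
- biscotto_a_mid (a point): middle of biscotto_a (45 mm from each end)
- biscotto_b_mid (a point): middle of biscotto_b
- jar: green glass jar, loose, 1.1 kg, 200 mm tall, open on top; origin at the centre of its underside, z up. Outside radius 42 mm up to 130 mm, then a cone narrowing to a neck of outside radius 31 mm from 155 to 200 mm height. Wall 5 mm: the neck is 52 mm wide inside; inner floor 6 mm above the underside
- jar_rim (a point): centre of the jar's mouth, at rim height (200 mm above the jar's underside)
- pitcher: steel milk pitcher, fixed, 120 mm tall, rim outside radius 42 mm (upper 25 mm straight), widening to radius 64 mm at the base, wall 4 mm; origin at the centre of its underside; its handle is on its +x side reaching to 90 mm from its axis. The fork hangs on its -x side.
- fork: two-tined serving fork, 0.12 kg, 165 mm long, black handle on top; z up along it; origin on the shaft's inner (+x) face, level with the underside of its hook's bridge. Handle 14 x 14 mm, z +2 to +70, centred at x -5 mm. Shaft 5 mm thick (x -5 to 0), down to z -95 mm. Starts hung on the pitcher's rim, upright within 3 deg, +x pointing to the pitcher's axis, tines outside
- fork_handle (a point): point on the axis of the fork's handle, 50 mm above the bridge's underside (20 mm below the handle's top)
- fork_bridge (a point): underside of the hook's bridge (10 mm wide, along the fork's x from the shaft), midway between shaft and barb, which are 27 mm apart; at about rim height when hung
- fork_barb (a point): lower tip of the hook's barb, which turns down from the bridge at x 27 to 31 mm and ends 20 mm below its underside; inside the neck when hung
- fork_tines (a point): lower tip of the fork, between the tines (18 mm wide along y), 95 mm below the bridge; outside the jar when hung
- mug: white mug (bystander), 95 mm tall, radius 42 mm, origin under its centre
- sugar: blue lidded sugar jar (bystander), 100 mm tall, radius 36 mm, origin under its centre
- syrup: amber syrup bottle (bystander), 210 mm tall, radius 34 mm, origin under its centre
- tamper: dark steel tamper (bystander), 88 mm tall, radius 29 mm, origin under its centre
- saucer: white saucer (bystander), 18 mm tall, radius 70 mm, origin under its centre
- cup: small blue cup (bystander), 60 mm tall, radius 36 mm, origin under its centre
Mind the look-alikes: they are no part of the job. What is shaped like the biscotto_a but blue or purple is not meant.

How it is judged:
By the outcome, as a careful person would: the job done as asked, in the order asked, and still so for the second after the job is handed in, with the robot touching nothing.
It also fails if it takes over 72 s, if anything falls off the work surface, if the arm or the gripper's body presses on something with over 40 N, if the wrist force passes 120 N, or if a joint passes its speed limit or range.

## Working session

There is one attempt and no reset: what is moved stays moved. The work goes in short steps, Python scripts to look and compute and a tool call to move; the robot and the scene stay as the last step left them, time stands still between calls to the robot, and variables do not carry over. Pictures are saved under pics/ and viewed, and the job is handed in when it is done.

Besides the shell and the picture viewer there is one more tool, called as name(argument=value, ...) on one line, values as JSON. carry_out: Moves the arm, as the interface text tells. Its arguments: {"type":"object","properties":{"deltas":{"type":"array"},"newtons":{"type":"number"}},"required":["deltas"]}

```bash
mkdir -p pics
python3 - <<'E'
from rig import readout, eyes, job, manip
import cv2, numpy as np
print(readout.get_state()); print(manip.tcp_to_grasp)
for n in ["scene","top","wrist"]:
    d=eyes.get_image(n); cv2.imwrite(f"pics/{n}0.png",d["color"][:,:,::-1]); np.savez(f"pics/{n}0.npz",**d)
    print(n,d["mtx"].tolist(),d["origin"],d["orientation"], (d["z_map"]>0).mean())
E
```

```text
{'clock': 0.0, 'qpos': array([-1.42500984e+00,  2.76613601e-01,  1.50614138e+00,  2.21617318e-05,
        1.36067225e+00, -1.21036327e-01]), 'qd': array([-0.0009613 , -0.00085938, -0.00173437,  0.00060287, -0.00082221,
        0.0008473 ]), 'effort': array([ 1.99781352e-03, -4.16761994e+01, -2.45803767e+01,  3.13265118e-04,
        1.07992798e-02,  1.11660313e-05]), 'position': array([ 0.15151532, -0.55413913,  0.2304258 ]), 'ee_rot': array([-0.09340618, -0.70082291, -0.09470352,  0.70082364]), 'contact_force': array([0.15140546, 0.41581054, 0.56706758]), 'moment': array([0.00777098, 0.01251123, 0.01706196]), 'width': 0.08568103115636222}
0.0187
scene [[530.407253594334, 0.0, 326.2273183933662], [0.0, 530.407253594334, 242.2501472167966], [0.0, 0.0, 1.0]] [ 1.18028085 -0.85525337  1.21785085] [-0.35787122  0.88507521  0.27218927 -0.12034559] 0.9928255208333333
top [[442.4043818502567, 0.0, 319.3172705967827], [0.0, 442.4043818502567, 232.95315316768347], [0.0, 0.0, 1.0]] [0.36944012 0.04487502 1.14967931] [-0.056791    0.71493342 -0.69290947  0.07430646] 0.9960807291666667
wrist [[413.13460321723807, 0.0, 314.78927218078394], [0.0, 413.13460321723807, 237.49848827797825], [0.0, 0.0, 1.0]] [ 0.22135478 -0.53526725  0.37319458] [ 0.11302876  0.78672437 -0.60057331 -0.08718346] 0.9961067708333333
```

View pics/scene0.png

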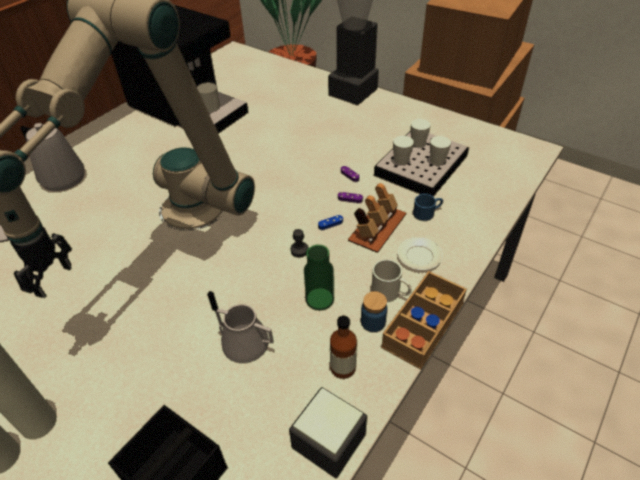

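View pics/top0.png

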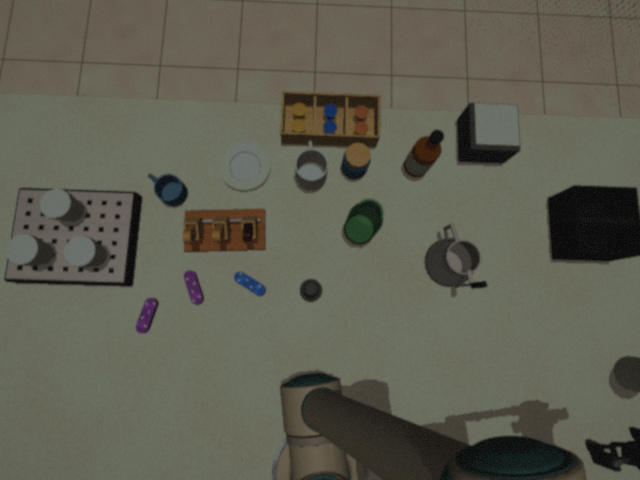

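View pics/wrist0.png

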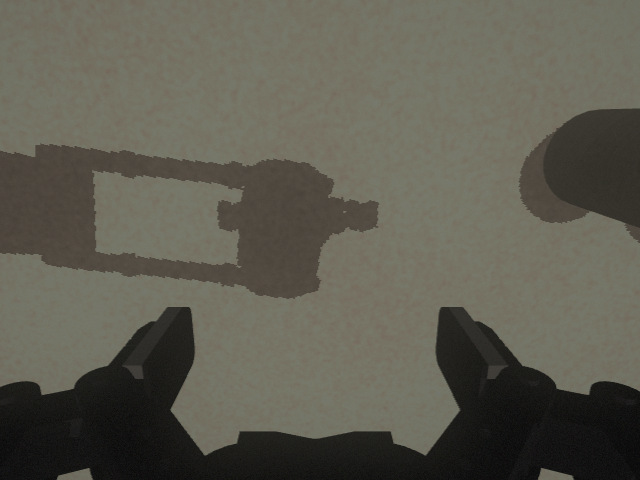

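The top view shows the stand at (225,230), with dark chocolate at (250,230) and pale biscotti near (192,230) and (219,230). The jar is at (363,222) and the pitcher at (453,262), with the fork handle at about (478,285). I'll enlarge to confirm which biscotti are which, then measure.

```bash
cat > h.py <<'E'
import numpy as np, cv2
from scipy.spatial.transform import Rotation as R
def Rq(q): return R.from_quat([q[1],q[2],q[3],q[0]])
def cloud(d):
    z=d["z_map"].astype(float); K=d["mtx"]; v,u=np.mgrid[0:480,0:640]
    P=np.stack([(u-K[0,2])/K[0,0]*z,(v-K[1,2])/K[1,1]*z,z],-1)
    W=P.reshape(-1,3)@Rq(d["orientation"]).as_matrix().T+d["origin"]
    W=W.reshape(480,640,3); W[z==0]=np.nan
    return W
def ray(d,u,v):
    K=d["mtx"]; r=np.array([(u-K[0,2])/K[0,0],(v-K[1,2])/K[1,1],1.0]); return Rq(d["orientation"]).apply(r)
def onplane(d,u,v,z):
    r=ray(d,u,v); t=(z-d["origin"][2])/r[2]; return d["origin"]+t*r
def proj(d,p):
    c=Rq(d["orientation"]).inv().apply(np.array(p)-d["origin"]); return d["mtx"]@(c/c[2])
E
python3 - <<'E'
from h import *
t=dict(np.load("pics/top0.npz")); s=dict(np.load("pics/scene0.npz"))
a=cv2.resize(t["color"][195:265,170:280,::-1],None,fx=7,fy=7,interpolation=cv2.INTER_CUBIC)
cv2.imwrite("pics/cropA.png",a[:490,:770])
b=cv2.resize(s["color"][175:260,335:420,::-1],None,fx=7,fy=7,interpolation=cv2.INTER_CUBIC); cv2.imwrite("pics/cropB.png",b)
c=cv2.resize(t["color"][210:300,415:500,::-1],None,fx=6,fy=6,interpolation=cv2.INTER_CUBIC); cv2.imwrite("pics/cropC.png",c)
W=cloud(t)
print("table z",np.nanmedian(W[310:360,200:270,2]))
for u,v in [(192,230),(192,236),(219,230),(219,236),(250,230),(250,236),(363,222),(374,211),(357,232),(300,240),(478,285),(311,290),(200,245),(200,214)]:
    print((u,v),W[v,u].round(3),t["color"][v,u])
E
```

```text
table z 0.0001419707850647267
(192, 230) [0.564 0.327 0.099] [46 35 19]
(192, 236) [0.55  0.326 0.098] [35 28 12]
(219, 230) [0.563 0.259 0.118] [80 54 25]
(219, 236) [0.549 0.258 0.116] [95 74 41]
(250, 230) [0.567 0.188 0.108] [25 11 10]
(250, 236) [0.551 0.186 0.115] [18 15 11]
(363, 222) [ 0.576 -0.072  0.2  ] [41 75 45]
(374, 211) [ 0.627 -0.111  0.095] [32 40 26]
(357, 232) [ 0.566 -0.066  0.135] [32 64 36]
(300, 240) [ 0.565  0.07  -0.   ] [108 112  95]
(478, 285) [ 0.448 -0.333  0.172] [11 10 10]
(311, 290) [0.431 0.037 0.085] [45 49 44]
(200, 245) [0.542 0.327 0.011] [86 50 32]
(200, 214) [0.624 0.334 0.009] [90 54 30]
```

View pics/cropA.png

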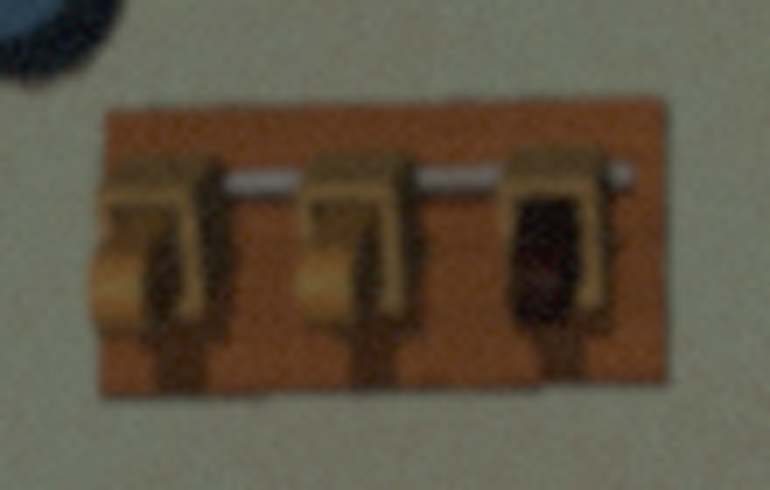

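View pics/cropB.png

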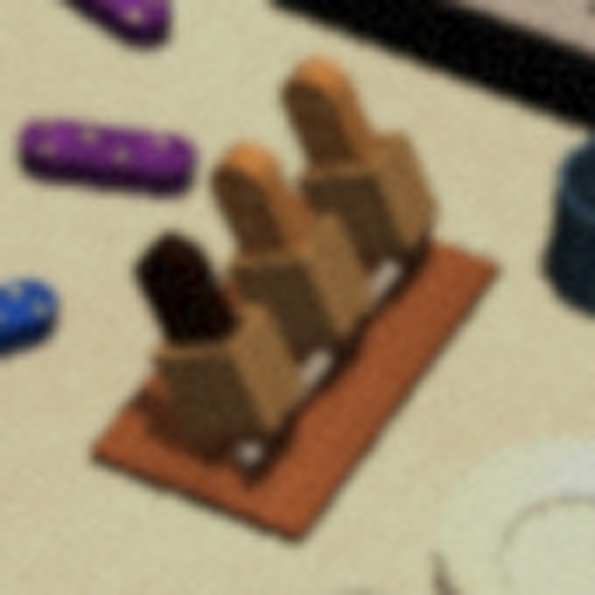

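View pics/cropC.png

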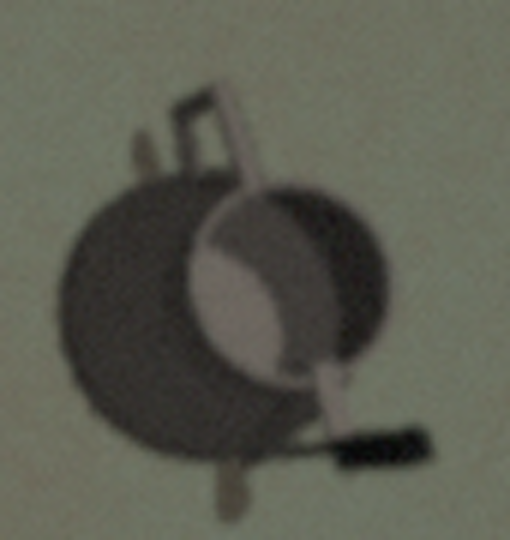

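Confirmed: the pale pair are in the two left pockets (+y side), and the dark one is in the pocket nearest the jar. Blue and purple pieces on the table are decoys. Next, precise measurements.

Run:
```python
from h import *
from scipy.optimize import least_squares
t=dict(np.load("pics/top0.npz")); s=dict(np.load("pics/scene0.npz"))
def circ(P):
    f=lambda p: np.hypot(P[:,0]-p[0],P[:,1]-p[1])-p[2]
    r=least_squares(f,[P[:,0].mean(),P[:,1].mean(),.03],loss="soft_l1",f_scale=.002); return r.x.round(4), np.abs(r.fun).mean().round(4)
for n,d in (("top",t),("scene",s)):
    W=cloud(d); x,y,z=W[...,0],W[...,1],W[...,2]; c=d["color"].astype(int); hsv=cv2.cvtColor(d["color"],cv2.COLOR_RGB2HSV)
    m=(abs(x-.58)<.06)&(abs(y+.07)<.06)&(z>.196)&(z<.206)
    print(n,"jar rim",m.sum(),circ(W[m][:,:2]))
    m=(abs(x-.58)<.06)&(abs(y+.07)<.06)&(z>.02)&(z<.125)
    print(n,"jar body",m.sum(),circ(W[m][:,:2]))
    m=(abs(x-.52)<.1)&(abs(y+.27)<.1)&(z>.114)&(z<.126)
    print(n,"pitcher rim",m.sum(),circ(W[m][:,:2]))
    m=(abs(x-.48)<.12)&(abs(y+.3)<.12)&(z>.128)
    P=W[m]; print(n,"fork high",m.sum(),P.mean(0).round(4),P.min(0).round(3),P.max(0).round(3))
    # stand base: orange-brown, z~0.01
    m=(x>.5)&(x<.66)&(y>.13)&(y<.40)&(z>.005)&(z<.02)
    rect=cv2.minAreaRect((W[m][:,:2]*1000).astype(np.float32)); print(n,"stand",rect)
    for y0 in (.326,.257,.187):
        m=(x>.5)&(x<.60)&(abs(y-y0)<.022)&(z>.093)
        P=W[m]; top=P[P[:,2]>P[:,2].max()-.008]
        print(n,"bis",y0,m.sum(),P[:,2].max().round(4),top.mean(0).round(4), P[:,1].min().round(3),P[:,1].max().round(3))
```

```text
top jar rim 187 (array([ 0.6006, -0.0853,  0.0283]), np.float64(0.0013))
top jar body 474 (array([ 0.599 , -0.0842,  0.0395]), np.float64(0.0005))
top pitcher rim 274 (array([ 0.5186, -0.3211,  0.0402]), np.float64(0.0029))
top fork high 103 [ 0.4506 -0.3354  0.1687] [ 0.443 -0.346  0.128] [ 0.486 -0.33   0.191]
top stand ((579.8108520507812, 267.32281494140625), (264.90106201171875, 157.9085235595703), 89.82227325439453)
top bis 0.326 142 0.1214 [0.5483 0.3344 0.1166] 0.325 0.346
top bis 0.257 131 0.1219 [0.5525 0.2645 0.1172] 0.255 0.276
top bis 0.187 119 0.1204 [0.5558 0.1951 0.1165] 0.185 0.205
scene jar rim 76 (array([ 0.6016, -0.0892,  0.0285]), np.float64(0.0014))
scene jar body 543 (array([ 0.6006, -0.0878,  0.0412]), np.float64(0.0013))
scene pitcher rim 206 (array([ 0.5184, -0.3249,  0.0404]), np.float64(0.0045))
scene fork high 128 [ 0.4539 -0.3441  0.1621] [ 0.443 -0.351  0.129] [ 0.461 -0.334  0.19 ]
scene stand ((597.439697265625, 258.4326171875), (288.6130065917969, 133.26612854003906), 78.6246566772461)
scene bis 0.326 82 0.1188 [0.5524 0.3316 0.1136] 0.315 0.345
scene bis 0.257 83 0.1184 [0.5525 0.2615 0.1134] 0.25 0.274
scene bis 0.187 89 0.117 [0.5584 0.1921 0.113 ] 0.18 0.209
```

```bash
cat >> h.py <<'E'
from scipy.spatial.transform import Slerp
def pose(st): return np.array(st["position"]),Rq(st["ee_rot"])
def mat(xax,yax):
    x=np.array(xax,float);x/=np.linalg.norm(x); y=np.array(yax,float); y-=x*(x@y); y/=np.linalg.norm(y)
    return R.from_matrix(np.stack([x,y,np.cross(x,y)],1))
def plan(p0,R0,p1,R1,grip,n=None,dec=2):
    """rows (rounded) from pose0 to pose1"""
    rv=(R0.inv()*R1).as_rotvec(); ang=np.degrees(np.linalg.norm(rv)); dist=np.linalg.norm(p1-p0)*1000
    if n is None: n=max(1,int(np.ceil(max(ang/3.8,dist/55))))
    rows=[];p,r=p0.copy(),R0
    for i in range(n):
        k=n-i
        step=r.inv().apply((p1-p)/k)/0.06
        tr=np.degrees((r.inv()*R1).as_rotvec()/k)/4
        row=np.r_[step,tr].round(dec); rows.append(list(map(float,row))+[grip])
        p=p+r.apply(row[:3]*.06); r=r*R.from_rotvec(np.radians(row[3:]*4))
    print("n",n,"ang",round(ang,1),"dist",round(dist,1),"end err mm",((p-p1)*1000).round(1))
    for i in range(0,n,10): print(",  ".join(",".join(f"{v:g}" for v in q) for q in rows[i:i+10])); print()
    return p,r
E
python3 - <<'E'
from h import *
from rig import readout
st=readout.get_state(); p,r=pose(st); print(r.as_matrix().round(3))
w=dict(np.load("pics/wrist0.npz")); print("cam in tool",r.inv().apply(w["origin"]-p).round(4)); print("cam axes in tool",(r.inv()*Rq(w["orientation"])).as_matrix().round(3))
yaw=np.radians(3); Rz=R.from_euler("z",yaw)
a=Rz.apply([-.479,0,.878]); sy=Rz.apply([0,1,0])
T=mat(-a,sy); T2=mat(-a,-sy)
print((r.inv()*T).magnitude(),(r.inv()*T2).magnitude())
E
```

```text
[[-0.     0.264 -0.965]
 [ 0.001 -0.965 -0.264]
 [-1.    -0.001 -0.   ]]
cam in tool [-1.426e-01 -1.000e-04 -7.240e-02]
cam axes in tool [[-0.    -0.283  0.959]
 [ 1.    -0.    -0.   ]
 [ 0.     0.959  0.283]]
2.9341367845393993 0.5426513941086494
```

Run:
```python
from h import *
from rig import readout
p,r=pose(readout.get_state())
Rz=R.from_euler("z",np.radians(3)); a=Rz.apply([-.479,0,.878]); sy=Rz.apply([0,1,0]); T=mat(-a,-sy)
C=np.array([.551,.333,.105]); tcp=C-.005*a-.019*a
hov=tcp+.11*a; print(tcp,hov)
m1=np.array([.36,-.05,.40])
p1,r1=plan(p,r,m1,r*R.from_rotvec((r.inv()*T).as_rotvec()*.5),.2)
plan(p1,r1,hov,T,.2)
```

```text
[0.56248025 0.33360165 0.083928  ] [0.50986245 0.33084407 0.180508  ]
n 11 ang 15.5 dist 571.3 end err mm [ 0.2  0.  -0.1]
-0.26,-0.65,-0.51,0.14,0.32,0.04,0.2,  -0.25,-0.66,-0.5,0.14,0.32,0.04,0.2,  -0.24,-0.66,-0.5,0.14,0.32,0.03,0.2,  -0.23,-0.67,-0.5,0.14,0.33,0.04,0.2,  -0.22,-0.67,-0.5,0.13,0.32,0.03,0.2,  -0.2,-0.68,-0.5,0.14,0.33,0.04,0.2,  -0.2,-0.68,-0.5,0.13,0.32,0.03,0.2,  -0.18,-0.68,-0.5,0.14,0.33,0.04,0.2,  -0.18,-0.69,-0.49,0.13,0.32,0.03,0.2,  -0.17,-0.69,-0.49,0.14,0.33,0.04,0.2

-0.15,-0.7,-0.5,0.13,0.32,0.03,0.2

n 9 ang 15.6 dist 464.3 end err mm [0.2 0.1 0.3]
0.48,-0.66,-0.28,0.17,0.4,0.04,0.2,  0.49,-0.66,-0.25,0.17,0.4,0.04,0.2,  0.49,-0.67,-0.23,0.17,0.4,0.05,0.2,  0.5,-0.67,-0.21,0.17,0.39,0.04,0.2,  0.5,-0.67,-0.19,0.16,0.4,0.04,0.2,  0.5,-0.68,-0.17,0.17,0.39,0.05,0.2,  0.5,-0.68,-0.15,0.16,0.4,0.04,0.2,  0.51,-0.68,-0.12,0.17,0.39,0.05,0.2,  0.5,-0.69,-0.11,0.16,0.4,0.04,0.2
```

carry_out(deltas=[-0.26,-0.65,-0.5,0.14,0.32,0.04,0.2,-0.25,-0.66,-0.5,0.14,0.32,0.04,0.2,-0.24,-0.66,-0.5,0.14,0.32,0.03,0.2,-0.23,-0.67,-0.5,0.14,0.33,0.04,0.2,-0.22,-0.67,-0.5,0.13,0.32,0.03,0.2,-0.2,-0.68,-0.5,0.14,0.33,0.04,0.2,-0.2,-0.68,-0.5,0.13,0.32,0.03,0.2,-0.18,-0.68,-0.5,0.14,0.33,0.04,0.2,-0.18,-0.69,-0.5,0.13,0.32,0.03,0.2,-0.17,-0.69,-0.5,0.14,0.33,0.04,0.2], newtons=40)

```text
clock: 1.4
position: [0.3412, -0.0948, 0.3857]
ee_rot: [0.058, 0.781, 0.061, -0.619]
contact_force: [0.7, -1.0, 0.7]
width: 0.0512
```

carry_out(deltas=[-0.15,-0.7,-0.5,0.13,0.32,0.03,0.2,0.48,-0.66,-0.28,0.17,0.4,0.04,0.2,0.49,-0.66,-0.25,0.17,0.4,0.04,0.2,0.49,-0.67,-0.23,0.17,0.4,0.05,0.2,0.5,-0.67,-0.21,0.17,0.39,0.04,0.2,0.5,-0.67,-0.19,0.16,0.4,0.04,0.2,0.5,-0.68,-0.17,0.17,0.39,0.05,0.2,0.5,-0.68,-0.15,0.16,0.4,0.04,0.2])

```text
clock: 2.4
position: [0.4773, 0.2476, 0.2283]
ee_rot: [0.023, 0.845, 0.031, -0.533]
contact_force: [1.1, -1.4, -0.5]
width: 0.0513
```

```bash
cat > snap.py <<'E'
import sys; from h import *; from rig import readout,eyes
n,k=sys.argv[1:3]
d=eyes.get_image(n); np.savez(f"pics/{n}{k}.npz",**d); cv2.imwrite(f"pics/{n}{k}.png",d["color"][:,:,::-1])
st=readout.get_state(); print(st["clock"],st["position"].round(4),st["qpos"].round(3),st["contact_force"].round(2),st["width"])
E
python3 snap.py wrist 1
```

```text
2.45 [0.4772 0.2515 0.2245] [ 0.468  0.043  1.907 -0.233  0.794  2.09 ] [ 0.2   4.02 -2.31] 0.051265360657052395
```

View pics/wrist1.png

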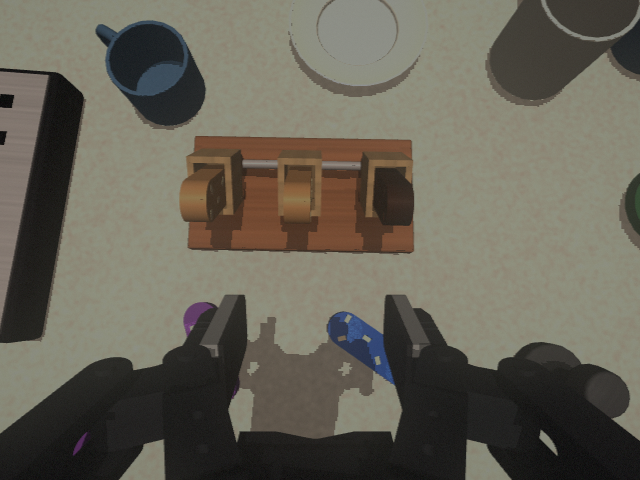

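```bash
cat > stand.py <<'E'
import sys
from h import *
d=dict(np.load(sys.argv[1])); W=cloud(d); x,y,z=W[...,0],W[...,1],W[...,2]
m=(x>.5)&(x<.68)&(y>.13)&(y<.40)&(z>.006)&(z<.016)
# base mask by colour
hsv=cv2.cvtColor(d["color"],cv2.COLOR_RGB2HSV)
m&=(hsv[...,1]>110)
rect=cv2.minAreaRect((W[m][:,:2]*1000).astype(np.float32)); print("stand",rect)
edge=W[m]; print("table z", np.nanmedian(z[260:300,60:150]), "base z",np.median(edge[:,2]))
for lo,hi in ((.31,.355),(.24,.285),(.17,.215)):
    q=(x>.5)&(x<.60)&(y>lo)&(y<hi)&(z>.09)
    P=W[q]; Pt=P[P[:,2]>.112]
    print("n",q.sum(),"zmax",np.sort(P[:,2])[-5:].round(4),"top mean",Pt.mean(0).round(4),"y rng",np.percentile(Pt[:,1],[2,98]).round(4),"x rng z>.1",np.percentile(P[P[:,2]>.1][:,0],[1,99]).round(4))
    # normal-based: points with front cylinder fit in plane (x,z): circle r=15
    from scipy.optimize import least_squares
    Pf=P[(P[:,1]>np.percentile(Pt[:,1],10))&(P[:,1]<np.percentile(Pt[:,1],90))&(P[:,2]>.10)]
    f=lambda c: np.hypot(Pf[:,0]-c[0],Pf[:,2]-c[1])-.015
    s=least_squares(f,[.55,.105],loss="soft_l1",f_scale=.001); print("  cap centre xz",s.x.round(4),np.abs(s.fun).mean().round(4),len(Pf))
E
python3 stand.py pics/wrist1.npz
```

```text
stand ((583.85107421875, 266.65948486328125), (109.62276458740234, 208.4603271484375), 3.5751335620880127)
table z 3.8154053667638355e-05 base z 0.010118074260300258
n 1657 zmax [0.1192 0.1193 0.1193 0.1196 0.1196] top mean [0.5458 0.3344 0.1161] y rng [0.3258 0.3437] x rng z>.1 [0.5319 0.5646]
  cap centre xz [0.5471 0.1029] 0.0006 1037
n 1296 zmax [0.1192 0.1192 0.1193 0.1193 0.1198] top mean [0.5499 0.2653 0.1161] y rng [0.2565 0.2738] x rng z>.1 [0.536  0.5691]
  cap centre xz [0.5513 0.1028] 0.0005 963
n 1522 zmax [0.1193 0.1193 0.1194 0.1195 0.1197] top mean [0.5541 0.1956 0.1161] y rng [0.1866 0.2044] x rng z>.1 [0.5403 0.5732]
  cap centre xz [0.5554 0.1028] 0.0005 986
```

The wrist view gives clean fits: stand yaw about 3.5°, and the cap centres of the middle pale, left pale and chocolate biscotti. I'm already over the middle pale one, so I'll take it first.

```bash
cat > geo.py <<'E'
from h import *
Rz=R.from_euler("z",np.radians(3.45)); a=Rz.apply([-.479,0,.878]); sy=Rz.apply([0,1,0]); T=mat(-a,-sy)
CA=np.array([.5471,.3345,.1029]); CB=np.array([.5513,.2653,.1028])
E
python3 - <<'E'
from geo import *
from rig import readout
p,r=pose(readout.get_state()); tcp=CB-.024*a
p1,r1=plan(p,r,tcp+.06*a,T,.2,n=4)
plan(p1,r1,tcp,T,.2,n=4)
E
```

```text
n 4 ang 3.5 dist 107.3 end err mm [0.  0.1 0.1]
0.44,-0.04,-0.06,0.06,0.21,0.02,0.2,  0.44,-0.04,-0.05,0.06,0.21,0.02,0.2,  0.45,-0.03,-0.04,0.07,0.2,0.02,0.2,  0.44,-0.04,-0.04,0.06,0.21,0.02,0.2

n 4 ang 0.0 dist 60.1 end err mm [0.  0.1 0.2]
0.25,0,0,0,-0,-0,0.2,  0.25,0,0,0,-0,-0,0.2,  0.25,0,0,0,-0,-0,0.2,  0.25,0,0,0,-0,-0,0.2
```

carry_out(deltas=[0.44,-0.04,-0.06,0.06,0.21,0.02,0.2,0.44,-0.04,-0.05,0.06,0.21,0.02,0.2,0.45,-0.03,-0.04,0.07,0.2,0.02,0.2,0.44,-0.04,-0.04,0.06,0.21,0.02,0.2,0,0,0,0,0,0,0.2,0,0,0,0,0,0,0.2])

```text
clock: 3.2
position: [0.5346, 0.2584, 0.1399]
ee_rot: [0.016, 0.86, 0.024, -0.509]
contact_force: [-0.4, -0.5, 0.3]
width: 0.0511
```

```bash
python3 snap.py wrist 2
python3 - <<'E'
from geo import *
from rig import readout
p,r=pose(readout.get_state()); tcp=CB-.024*a
plan(p,r,tcp,T,.2,n=4)
E
python3 stand.py pics/wrist2.npz
```

```text
3.25 [0.5348 0.2586 0.1404] [ 0.447  0.199  1.994 -0.389  0.511  2.258] [ 0.14 -0.86  0.25] 0.05125363226435565
n 4 ang 0.3 dist 65.5 end err mm [-0.1  0.1 -0.4]
0.27,-0.02,0.01,-0,-0.02,-0.01,0.2,  0.27,-0.03,0.02,-0,-0.01,-0.01,0.2,  0.27,-0.02,0.01,-0.01,-0.02,-0.02,0.2,  0.28,-0.03,0.02,-0,-0.01,-0.01,0.2

stand ((584.0151977539062, 267.157958984375), (108.93657684326172, 208.67991638183594), 3.371251344680786)
table z 0.0004425980088241799 base z 0.010093779780744883
n 7753 zmax [0.2212 0.2212 0.2214 0.2216 0.2218] top mean [0.5227 0.3214 0.1724] y rng [0.3102 0.343 ] x rng z>.1 [0.5012 0.564 ]
  cap centre xz [0.5188 0.1801] 0.0353 5739
n 19633 zmax [0.232  0.2321 0.2323 0.2323 0.2325] top mean [0.5141 0.2666 0.2008] y rng [0.2409 0.2845] x rng z>.1 [0.5034 0.5657]
  cap centre xz [0.5117 0.2013] 0.0188 15660
n 16997 zmax [0.2222 0.2222 0.2223 0.2223 0.2224] top mean [0.518  0.2045 0.1898] y rng [0.1888 0.2141] x rng z>.1 [0.5004 0.5707]
  cap centre xz [0.5031 0.2006] 0.0143 12962
```

View pics/wrist2.png

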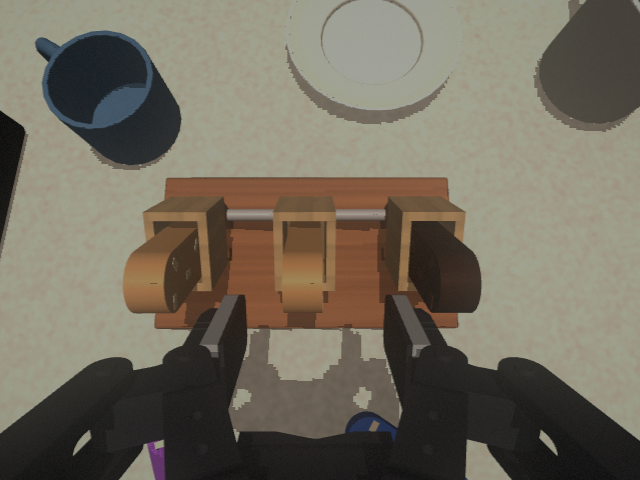

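The middle pale biscotto (300,270) lies just left of the jaw centre (316). The plan includes that 6 mm shift. Now descend and close.

carry_out(deltas=[0.27,-0.02,0.02,0,-0.02,-0.01,0.2,0.27,-0.03,0.02,0,-0.01,-0.01,0.2,0.27,-0.02,0.02,0,-0.02,-0.01,0.2,0.28,-0.03,0.01,0,-0.01,-0.01,0.2,0,0,0,0,0,0,0.2,0,0,0,0,0,0,-1,0,0,0,0,0,0,-1,0,0,0,0,0,0,-1,0,0,0,0,0,0,-1], newtons=30)

```text
clock: 4.38
position: [0.562, 0.2661, 0.0804]
ee_rot: [0.015, 0.86, 0.025, -0.51]
contact_force: [-0.5, -0.7, 0.6]
width: 0.0172
```

```bash
python3 snap.py wrist 3
python3 - <<'E'
from geo import *
from rig import readout
p,r=pose(readout.get_state()); print(p-(CB-.024*a))
plan(p,r,p+.11*a,r,-1,n=4)
E
```

```text
4.425 [0.5621 0.2661 0.0805] [ 0.433  0.318  2.016 -0.492  0.38   2.364] [-0.38  0.79  1.31] 0.017572743862468643
[-0.0006916   0.00010726 -0.0012708 ]
n 4 ang 0.0 dist 110.0 end err mm [ 0.1  0.1 -0.2]
-0.46,0,0,0,0,0,-1,  -0.46,0,0,0,0,0,-1,  -0.46,0,0,0,0,0,-1,  -0.45,0,0,0,0,0,-1
```

View pics/wrist3.png

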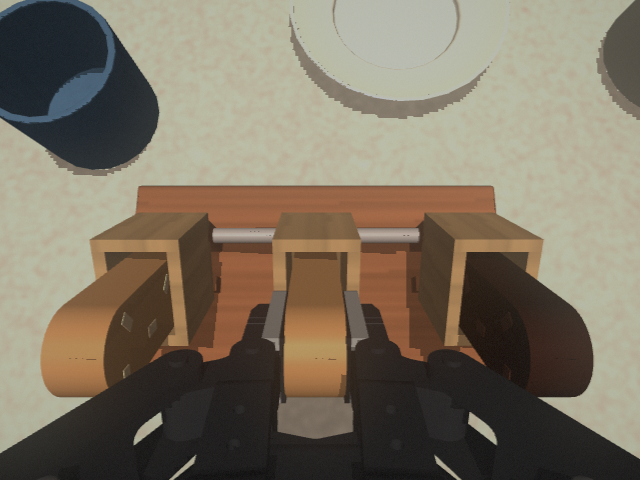

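Gripped at 17.5 mm. Drawing it out along the pocket axis.

carry_out(deltas=[-0.15,0,0,0,0,0,-1,-0.3,0,0,0,0,0,-1,-0.46,0,0,0,0,0,-1,-0.46,0,0,0,0,0,-1,-0.46,0,0,0,0,0,-1,0,0,0,0,0,0,-1])

```text
clock: 5.18
position: [0.5091, 0.2635, 0.1792]
ee_rot: [0.015, 0.86, 0.026, -0.509]
contact_force: [-1.1, 0.9, -0.4]
width: 0.0178
```

```bash
cat >> geo.py <<'E'
J=np.array([.6,-.0865,0.])
V=mat([0,0,-1],[0.06,-1,0])
E
python3 snap.py wrist 4
python3 - <<'E'
from geo import *
from rig import readout
p,r=pose(readout.get_state())
m=np.array([.50,.15,.36]); 
p1,r1=plan(p,r,m,V,-1,n=9)
plan(p1,r1,np.array([.60,-.0865,.36]),V,-1)
E
```

```text
5.225 [0.509  0.2631 0.1776] [ 0.48   0.127  1.971 -0.348  0.61   2.235] [-0.35 -0.17 -0.13] 0.017610345474339918
n 9 ang 28.7 dist 214.8 end err mm [ 0.3  0.1 -0.2]
-0.31,0.21,-0.14,-0,-0.8,0,-1,  -0.32,0.21,-0.12,-0,-0.8,0,-1,  -0.32,0.21,-0.1,-0,-0.79,0,-1,  -0.33,0.21,-0.08,-0,-0.8,0,-1,  -0.33,0.21,-0.06,-0,-0.79,0,-1,  -0.34,0.21,-0.05,-0,-0.8,0,-1,  -0.34,0.2,-0.03,-0,-0.79,0,-1,  -0.34,0.21,-0.01,-0,-0.8,0,-1,  -0.33,0.2,0.01,-0,-0.79,0,-1

n 5 ang 0.0 dist 256.8 end err mm [-0.2 -0.2 -0.3]
-0,0.81,-0.28,-0,-0,0,-1,  -0,0.81,-0.29,-0,-0,0,-1,  -0,0.81,-0.28,-0,-0,0,-1,  -0,0.8,-0.29,-0,-0,0,-1,  -0,0.81,-0.28,-0,-0,0,-1
```

View pics/wrist4.png

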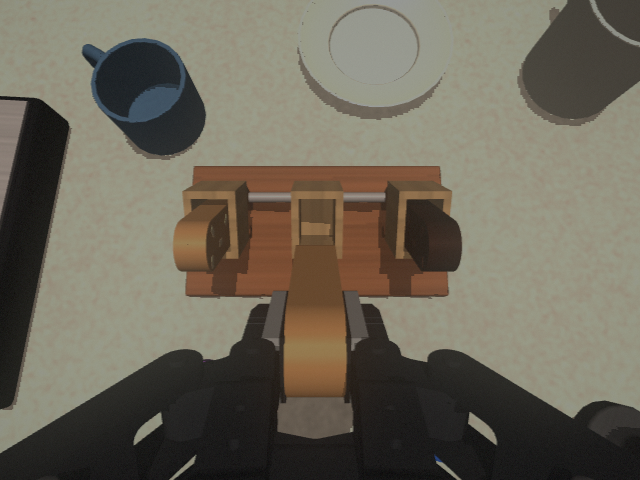

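carry_out(deltas=[-0.31,0.21,-0.14,0,-0.8,0,-1,-0.32,0.21,-0.12,0,-0.8,0,-1,-0.32,0.21,-0.1,0,-0.8,0,-1,-0.33,0.21,-0.08,0,-0.8,0,-1,-0.33,0.21,-0.06,0,-0.8,0,-1,-0.34,0.21,-0.05,0,-0.8,0,-1,-0.34,0.2,-0.03,0,-0.79,0,-1,-0.34,0.21,-0.01,0,-0.79,0,-1,-0.33,0.2,0.01,0,-0.79,0,-1])

```text
clock: 6.35
position: [0.5012, 0.1495, 0.3579]
ee_rot: [-0.021, -0.705, -0.02, 0.709]
contact_force: [0.7, -0.0, -1.1]
width: 0.0176
```

carry_out(deltas=[0,0.8,0,0,0,0,-1,0,0.8,0,0,0,0,-1,0,0.8,0,0,0,0,-1,0,0.8,0,0,0,0,-1,0,0.8,0,0,0,0,-1,0,0,0,0,0,0,-1,0,0,0,0,0,0,-1])

```text
clock: 7.22
position: [0.5153, -0.0893, 0.3577]
ee_rot: [-0.02, -0.705, -0.021, 0.708]
contact_force: [-0.5, 0.2, -0.5]
width: 0.0176
```

```bash
python3 snap.py wrist 5
cat > jar.py <<'E'
import sys
from h import *
from scipy.optimize import least_squares
d=dict(np.load(sys.argv[1])); W=cloud(d); x,y,z=W[...,0],W[...,1],W[...,2]
m=(abs(x-.6)<.05)&(abs(y+.087)<.05)&(z>.196)&(z<.204)
P=W[m]; f=lambda p: np.maximum(0,abs(np.hypot(P[:,0]-p[0],P[:,1]-p[1])-.0285)-.0025)
s=least_squares(f,[.6,-.087]); print("rim pts",len(P),s.x.round(4),"z",np.median(P[:,2]).round(4),"rms",np.sqrt((s.fun**2).mean()).round(4), P.min(0).round(4),P.max(0).round(4))
E
python3 jar.py pics/wrist5.npz
```

```text
7.275 [ 0.5153 -0.0887  0.358 ] [-3.030e-01  1.530e-01  1.362e+00 -1.000e-03  1.631e+00  1.208e+00] [ 0.52  0.4  -1.12] 0.017946330675939412
rim pts 2015 [ 0.5993 -0.0859] z 0.1998 rms 0.0 [ 0.5687 -0.1166  0.196 ] [ 0.6301 -0.0552  0.2025]
```

View pics/wrist5.png

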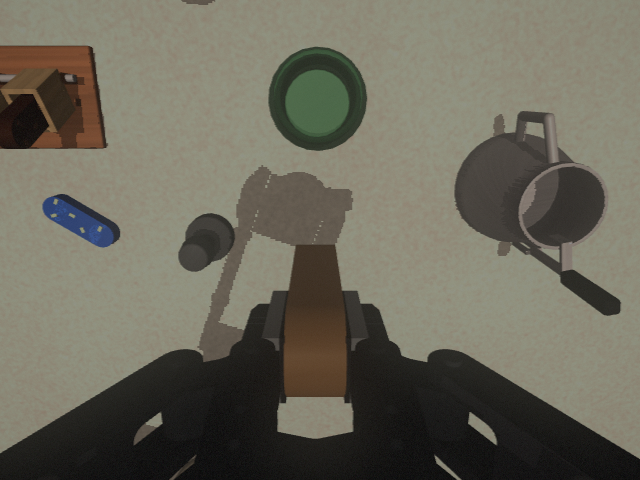

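Run:
```python
from geo import *
from rig import readout
d=dict(np.load("pics/wrist5.npz")); W=cloud(d); p,r=pose(readout.get_state())
L=r.inv().apply((W-p).reshape(-1,3)).reshape(480,640,3)
m=np.zeros((480,640),bool); m[246:395,288:345]=True
P=L[m]; P=P[(abs(P[:,1])<.012)&(P[:,0]<.08)]
for lo in np.arange(-.045,.07,.015):
    q=P[(P[:,0]>lo)&(P[:,0]<lo+.015)]
    if len(q)>20: print(lo.round(3),len(q),"y",np.percentile(q[:,1],[1,50,99]).round(4),"z",np.percentile(q[:,2],[5,50,95]).round(4))
print("x rng",P[:,0].min(),P[:,0].max())
jr=np.array([.5994,-.0859])
# bottom ~52 mm below tcp; tcp at z .225 puts bottom ~ .173
p1,r1=plan(p,r,np.array([*jr,.36]),V,-1,n=3)
p2,r2=plan(p1,r1,np.array([*jr,.225]),V,-1,n=5)
```

```text
-0.045 4512 y [-0.0073  0.0008  0.0088] z [-0.0144 -0.0068  0.0054]
-0.03 1317 y [-0.008   0.0008  0.0092] z [-0.0164 -0.0159 -0.0149]
-0.015 887 y [-0.0085  0.0005  0.0106] z [-0.0164 -0.016  -0.0155]
0.0 637 y [-0.0084  0.0005  0.0092] z [-0.0164 -0.0161 -0.0157]
0.015 496 y [-0.0085  0.0005  0.0091] z [-0.0164 -0.0161 -0.0158]
0.03 151 y [-0.0084  0.0005  0.0092] z [-0.0164 -0.0161 -0.0158]
x rng -0.04116206475941806 0.035644345109102346
n 3 ang 0.2 dist 84.2 end err mm [-0.1 -0.2  0.2]
-0.01,0.01,-0.47,-0,0.02,0,-1,  -0.01,0.01,-0.47,-0,0.02,0,-1,  -0.02,0.02,-0.46,-0,0.01,0.01,-1

n 5 ang 0.0 dist 135.2 end err mm [-0.1 -0.2  0.2]
0.45,-0,-0,-0,0,-0,-1,  0.45,-0,-0,-0,0,-0,-1,  0.45,-0,-0,-0,0,-0,-1,  0.45,-0,-0,-0,0,-0,-1,  0.45,-0,-0,-0,0,-0,-1
```

carry_out(deltas=[-0.01,0.01,-0.47,0,0.02,0,-1,-0.01,0.01,-0.47,0,0.02,0,-1,-0.02,0.02,-0.46,0,0.01,0,-1,0,0,0,0,0,0,-1,0,0,0,0,0,0,-1])

```text
clock: 7.9
position: [0.5986, -0.0858, 0.3609]
ee_rot: [-0.022, -0.707, -0.021, 0.707]
contact_force: [-0.6, -0.1, -0.1]
width: 0.0182
```

```bash
python3 snap.py wrist 6
python3 - <<'E'
from geo import *
from rig import readout
p,r=pose(readout.get_state())
plan(p,r,np.array([.5994,-.0859,.212]),V,-1,n=6)
E
```

```text
7.95 [ 0.5984 -0.086   0.3612] [-0.258  0.282  1.184 -0.     1.675  1.253] [ 0.28  0.94 -1.09] 0.01728410847466677
n 6 ang 0.0 dist 149.2 end err mm [ 0.3 -0.1 -0.2]
0.41,-0,-0,0,-0,-0,-1,  0.42,-0,-0,0,-0,-0,-1,  0.41,-0,-0,0,-0,-0,-1,  0.42,-0,-0.01,0,-0,-0,-1,  0.41,-0,-0,0,-0,-0,-1,  0.42,-0,-0.01,0,-0.01,-0.01,-1
```

View pics/wrist6.png

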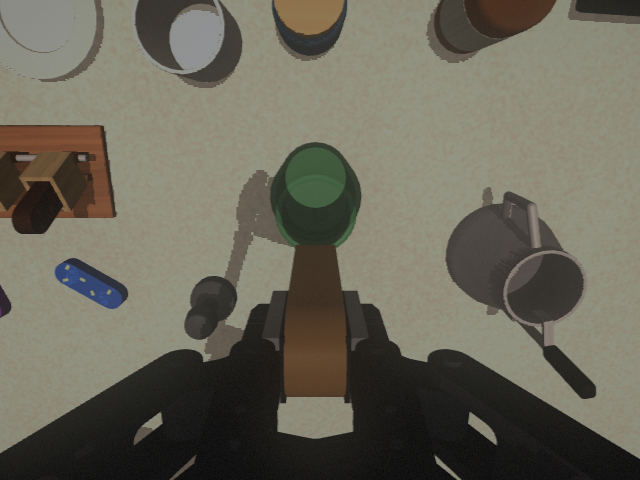

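carry_out(deltas=[0.42,0,0,0,0,0,-1,0.41,0,-0.01,0,0,0,-1,0.41,0,0,0,0,0,-1,0.42,0,0,0,0,0,-1,0.41,0,0,0,0,0,-1,0.4,0,0,0,0,0,-1,0,0,0,0,0,0,-1,0,0,0,0,0,0,-1])

```text
clock: 8.95
position: [0.6003, -0.0869, 0.2144]
ee_rot: [0.021, 0.708, 0.02, -0.706]
contact_force: [0.2, 0.1, -0.1]
width: 0.0178
```

```bash
python3 snap.py wrist 7
```

```text
9.0 [ 0.6007 -0.087   0.2146] [-0.258  0.331  1.466 -0.     1.341  1.253] [ 0.28 -0.05 -0.21] 0.017671552081116235
```

View pics/wrist7.png

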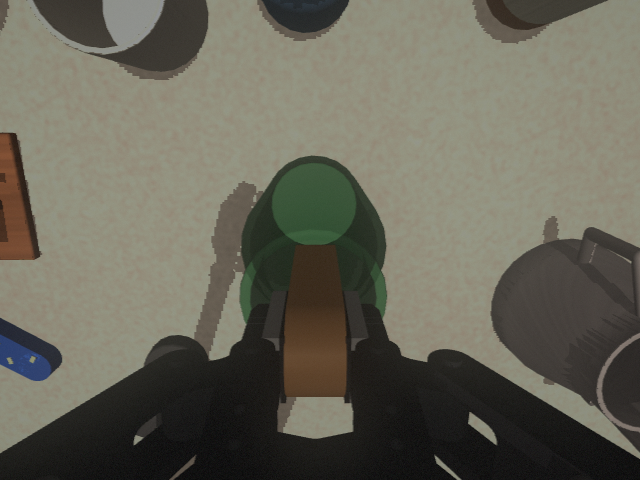

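The biscotto is inside the mouth, no contact force. Releasing, then rising.

carry_out(deltas=[0,0,0,0,0,0,0,0,0,0,0,0,0,0,0,0,0,0,0,0,0,0,0,0,0,0,0,0.1,-0.3,0,0,0,0,0,0.2,-0.7,0,0,0,0,0,0.2,-0.7,0,0,0,0,0,0.2,-0.7,0,0,0,0,0,0.2,0,0,0,0,0,0,0.2])

```text
clock: 10.12
position: [0.6015, -0.0871, 0.3611]
ee_rot: [0.022, 0.71, 0.02, -0.704]
contact_force: [-0.0, 1.1, -0.2]
width: 0.0513
```

```bash
python3 snap.py wrist 8; python3 snap.py scene 8; python3 jar.py pics/wrist8.npz
python3 - <<'E'
from h import *
s=cv2.imread("pics/scene8.png"); cv2.imwrite("pics/scene8c.png",cv2.resize(s[210:330,240:460],None,fx=3,fy=3,interpolation=cv2.INTER_CUBIC))
E
```

```text
10.175 [ 0.6005 -0.0869  0.3585] [-0.258  0.283  1.188 -0.     1.665  1.253] [-0.27  0.59 -0.27] 0.0515465678931837
10.225 [ 0.5999 -0.0867  0.3568] [-0.258  0.284  1.191 -0.     1.665  1.253] [-0.41 -0.29 -0.59] 0.05093599917453755
rim pts 1581 [ 0.5996 -0.0859] z 0.1997 rms 0.0 [ 0.5687 -0.1166  0.196 ] [ 0.6302 -0.0551  0.2021]
```

View pics/wrist8.png

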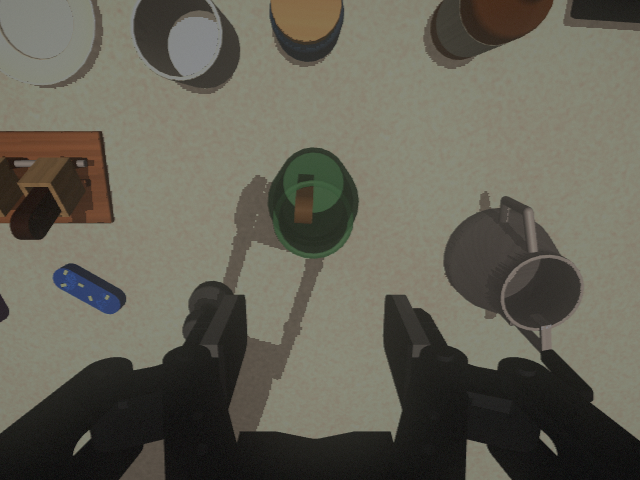

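View pics/scene8c.png

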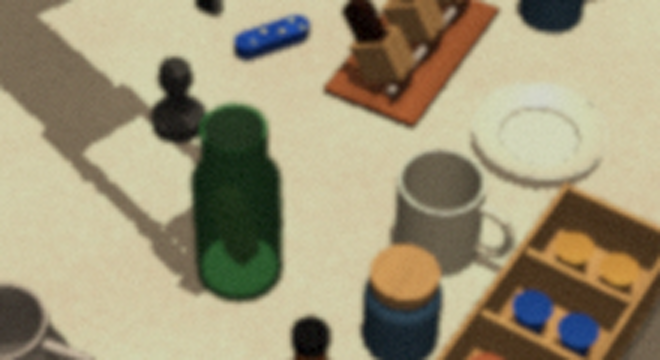

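Run:
```python
from geo import *
d=dict(np.load("pics/wrist8.npz")); W=cloud(d); c=d["color"].astype(int)
for v in range(165,240,6): print(v,[ (tuple(W[v,u].round(3)),tuple(c[v,u])) for u in (304,)])
from rig import readout
p,r=pose(readout.get_state())
m=np.array([.47,.15,.36]); hov=CA-.024*a+.07*a
p1,r1=plan(p,r,m,V*R.from_rotvec((V.inv()*T).as_rotvec()*.4),.2)
plan(p1,r1,hov,T,.2)
```

```text
165 [((np.float64(0.634), np.float64(-0.076), np.float64(0.144)), (np.int64(60), np.int64(83), np.int64(57)))]
171 [((np.float64(0.63), np.float64(-0.077), np.float64(0.153)), (np.int64(60), np.int64(84), np.int64(59)))]
177 [((np.float64(0.629), np.float64(-0.077), np.float64(0.179)), (np.int64(43), np.int64(51), np.int64(37)))]
183 [((np.float64(0.627), np.float64(-0.078), np.float64(0.199)), (np.int64(70), np.int64(94), np.int64(66)))]
189 [((np.float64(0.601), np.float64(-0.076), np.float64(0.064)), (np.int64(66), np.int64(53), np.int64(39)))]
195 [((np.float64(0.597), np.float64(-0.077), np.float64(0.081)), (np.int64(64), np.int64(51), np.int64(37)))]
201 [((np.float64(0.592), np.float64(-0.077), np.float64(0.089)), (np.int64(81), np.int64(62), np.int64(43)))]
207 [((np.float64(0.587), np.float64(-0.078), np.float64(0.094)), (np.int64(92), np.int64(69), np.int64(48)))]
213 [((np.float64(0.581), np.float64(-0.078), np.float64(0.093)), (np.int64(89), np.int64(67), np.int64(46)))]
219 [((np.float64(0.574), np.float64(-0.078), np.float64(0.092)), (np.int64(78), np.int64(59), np.int64(40)))]
225 [((np.float64(0.563), np.float64(-0.079), np.float64(0.073)), (np.int64(42), np.int64(47), np.int64(39)))]
231 [((np.float64(0.563), np.float64(-0.079), np.float64(0.097)), (np.int64(42), np.int64(48), np.int64(36)))]
237 [((np.float64(0.574), np.float64(-0.08), np.float64(0.159)), (np.int64(38), np.int64(43), np.int64(34)))]
n 5 ang 11.4 dist 270.0 end err mm [ 0.2  0.2 -0.1]
-0.01,-0.81,0.39,-0,0.57,-0,0.2,  -0.03,-0.81,0.38,-0,0.57,-0,0.2,  -0.04,-0.82,0.38,-0,0.57,-0,0.2,  -0.06,-0.81,0.38,-0,0.57,-0.01,0.2,  -0.07,-0.82,0.38,-0.01,0.56,-0,0.2

n 6 ang 17.2 dist 288.8 end err mm [ 0.1  0.  -0.1]
0.63,-0.5,-0.06,-0,0.72,-0,0.2,  0.63,-0.5,-0.03,-0,0.71,-0,0.2,  0.63,-0.5,0,-0,0.72,-0,0.2,  0.63,-0.5,0.04,-0,0.71,-0,0.2,  0.62,-0.49,0.06,-0,0.72,-0,0.2,  0.62,-0.5,0.1,-0,0.71,-0,0.2
```

carry_out(deltas=[-0.01,-0.81,0.39,0,0.57,0,0.2,-0.03,-0.81,0.38,0,0.57,0,0.2,-0.04,-0.82,0.38,0,0.57,0,0.2,-0.06,-0.81,0.38,0,0.57,0,0.2,-0.07,-0.82,0.38,0,0.57,0,0.2])

```text
clock: 10.85
position: [0.4684, 0.1512, 0.358]
ee_rot: [0.019, 0.773, 0.022, -0.633]
contact_force: [1.3, 1.2, -0.6]
width: 0.051
```

carry_out(deltas=[0.63,-0.5,-0.06,0,0.72,0,0.2,0.63,-0.5,-0.03,0,0.72,0,0.2,0.63,-0.5,0,0,0.72,0,0.2,0.63,-0.5,0.04,0,0.71,0,0.2,0.62,-0.5,0.06,0,0.71,0,0.2,0.62,-0.5,0.1,0,0.71,0,0.2,0,0,0,0,0,0,0.2,0,0,0,0,0,0,0.2])

```text
clock: 11.85
position: [0.5251, 0.333, 0.1425]
ee_rot: [0.016, 0.859, 0.025, -0.511]
contact_force: [-0.2, -0.6, 1.1]
width: 0.0514
```

```bash
python3 snap.py wrist 9
python3 - <<'E'
from geo import *
from rig import readout
p,r=pose(readout.get_state()); tcp=CA-.024*a
plan(p,r,tcp,T,.2,n=4)
E
```

```text
11.9 [0.5258 0.3331 0.1437] [ 0.598  0.249  1.909 -0.456  0.595  2.439] [-0.25 -0.06 -0.58] 0.05137336854626634
n 4 ang 0.1 dist 70.1 end err mm [ 0.3 -0.2  0. ]
0.29,-0,0,-0,-0,-0.01,0.2,  0.29,-0,0,-0,-0,-0,0.2,  0.29,-0,0.01,-0.01,-0,-0.01,0.2,  0.3,-0,0,-0,-0.01,-0,0.2
```

View pics/wrist9.png

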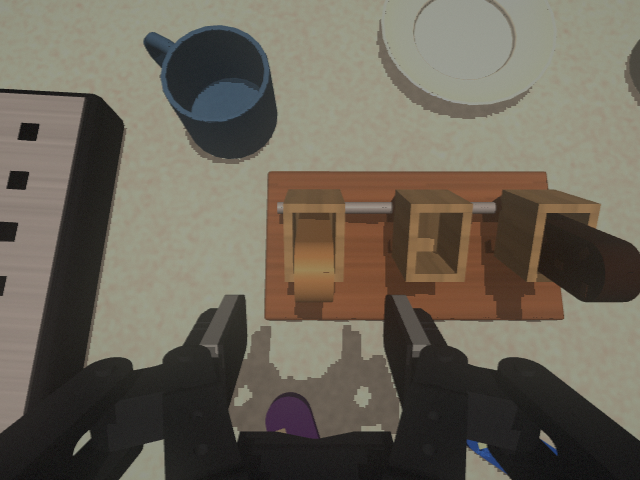

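The second pale biscotto (314,270) is centred between the jaws (316). Descending.

carry_out(deltas=[0.29,0,0,0,0,0,0.2,0.29,0,0,0,0,0,0.2,0.29,0,0.01,0,0,0,0.2,0.29,0,0,0,0,0,0.2,0,0,0,0,0,0,0.2,0,0,0,0,0,0,-1,0,0,0,0,0,0,-1,0,0,0,0,0,0,-1,0,0,0,0,0,0,-1])

```text
clock: 13.02
position: [0.5585, 0.3358, 0.0826]
ee_rot: [0.015, 0.86, 0.026, -0.51]
contact_force: [-1.2, 0.4, 0.9]
width: 0.0175
```

```bash
python3 snap.py wrist 10
```

```text
13.075 [0.5585 0.3358 0.0826] [ 0.565  0.361  1.932 -0.548  0.462  2.523] [-0.8   0.32  2.74] 0.017470388345959223
```

carry_out(deltas=[-0.15,0,0,0,0,0,-1,-0.3,0,0,0,0,0,-1,-0.46,0,0,0,0,0,-1,-0.46,0,0,0,0,0,-1,-0.46,0,0,0,0,0,-1,0,0,0,0,0,0,-1])

```text
clock: 13.82
position: [0.5053, 0.3331, 0.1812]
ee_rot: [0.014, 0.86, 0.026, -0.509]
contact_force: [0.1, 0.1, -1.2]
width: 0.0177
```

```bash
python3 snap.py wrist 11;python3 - <<'E'
from geo import *
from rig import readout
p,r=pose(readout.get_state())
p1,r1=plan(p,r,np.array([.49,.2,.36]),V,-1,n=9)
plan(p1,r1,np.array([.515,-.092,.36]),V,-1)
E
```

```text
13.875 [0.5053 0.3327 0.1796] [ 0.621  0.186  1.889 -0.421  0.676  2.411] [-0.76 -0.34 -0.66] 0.01758915089763551
n 9 ang 28.7 dist 224.5 end err mm [-0.   0.   0.2]
-0.31,0.24,-0.12,-0,-0.8,0,-1,  -0.32,0.24,-0.11,-0,-0.8,0,-1,  -0.33,0.24,-0.09,-0,-0.8,0,-1,  -0.33,0.25,-0.07,-0,-0.8,0,-1,  -0.33,0.24,-0.05,-0,-0.8,0,-1,  -0.34,0.25,-0.03,-0,-0.79,0,-1,  -0.34,0.24,-0.01,-0,-0.8,0,-1,  -0.33,0.25,0.01,-0,-0.79,0,-1,  -0.34,0.24,0.02,-0,-0.8,0.01,-1

n 6 ang 0.0 dist 293.1 end err mm [0.2 0.2 0.2]
0,0.81,-0.02,-0,0,-0,-1,  0,0.81,-0.02,-0,0,-0,-1,  0,0.82,-0.02,-0,0,-0,-1,  0,0.81,-0.02,-0,0,-0,-1,  0,0.82,-0.02,-0,0,-0,-1,  0,0.81,-0.03,-0,0,-0,-1
```

View pics/wrist11.png

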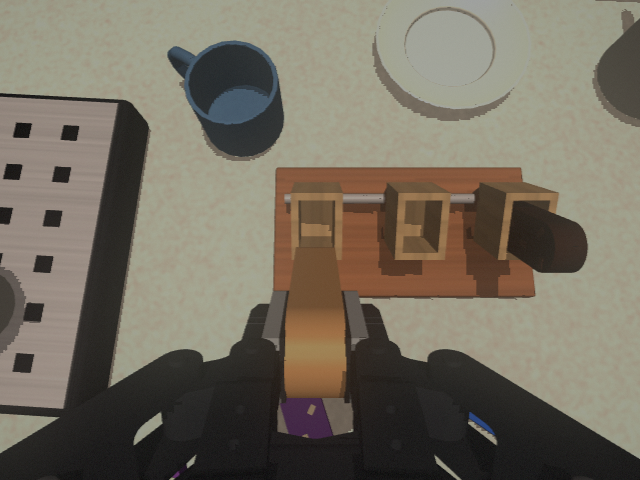

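carry_out(deltas=[-0.31,0.24,-0.12,0,-0.8,0,-1,-0.32,0.24,-0.11,0,-0.8,0,-1,-0.33,0.24,-0.09,0,-0.8,0,-1,-0.33,0.25,-0.07,0,-0.8,0,-1,-0.33,0.24,-0.05,0,-0.8,0,-1,-0.34,0.25,-0.03,0,-0.8,0,-1,-0.34,0.24,-0.01,0,-0.79,0,-1,-0.33,0.25,0.01,0,-0.79,0,-1,-0.34,0.24,0.02,0,-0.79,0,-1])

```text
clock: 15.0
position: [0.4907, 0.1993, 0.3583]
ee_rot: [-0.021, -0.705, -0.02, 0.709]
contact_force: [-0.2, 0.7, -0.1]
width: 0.0177
```

carry_out(deltas=[0,0.81,-0.02,0,0,0,-1,0,0.81,-0.02,0,0,0,-1,0,0.82,-0.02,0,0,0,-1,0,0.81,-0.02,0,0,0,-1,0,0.82,-0.02,0,0,0,-1,0,0.81,-0.03,0,0,0,-1,0,0,0,0,0,0,-1])

```text
clock: 15.88
position: [0.516, -0.0952, 0.3573]
ee_rot: [-0.019, -0.705, -0.019, 0.708]
contact_force: [0.4, 0.3, -1.3]
width: 0.0178
```

```bash
python3 snap.py wrist 12; python3 jar.py pics/wrist12.npz
python3 - <<'E'
from geo import *
from rig import readout
d=dict(np.load("pics/wrist12.npz")); W=cloud(d); p,r=pose(readout.get_state())
L=r.inv().apply((W-p).reshape(-1,3)).reshape(480,640,3)
m=np.zeros((480,640),bool); m[246:395,288:345]=True
P=L[m]; P=P[(abs(P[:,1])<.012)&(P[:,0]<.08)]
for lo in (-.03,0,.03):
    q=P[(P[:,0]>lo)&(P[:,0]<lo+.015)]
    if len(q)>20: print(lo,len(q),"y",np.percentile(q[:,1],[1,50,99]).round(4),"z",np.percentile(q[:,2],[5,50,95]).round(4))
print("x rng",P[:,0].min(),P[:,0].max())
p1,r1=plan(p,r,np.array([.602,-.0915,.36]),V,-1,n=3)
E
```

```text
15.925 [ 0.5158 -0.0932  0.3576] [-3.110e-01  1.550e-01  1.360e+00 -1.000e-03  1.630e+00  1.204e+00] [ 0.09  0.39 -0.39] 0.017338904178092786
rim pts 2005 [ 0.5993 -0.0859] z 0.1998 rms 0.0 [ 0.5686 -0.1167  0.196 ] [ 0.6301 -0.0556  0.2022]
-0.03 1438 y [-0.0066  0.0022  0.0108] z [-0.015  -0.0144 -0.0129]
0 647 y [-0.0069  0.0016  0.0107] z [-0.015  -0.0146 -0.0143]
0.03 244 y [-0.0069  0.0016  0.0107] z [-0.015  -0.0146 -0.0143]
x rng -0.03968593629347321 0.04042343378220835
n 3 ang 0.3 dist 86.2 end err mm [ 0.2  0.2 -0.2]
-0.02,0.02,-0.48,-0.02,0.02,0,-1,  -0.01,0.02,-0.48,-0.02,0.02,0.01,-1,  -0.01,0.01,-0.48,-0.02,0.01,0,-1
```

View pics/wrist12.png

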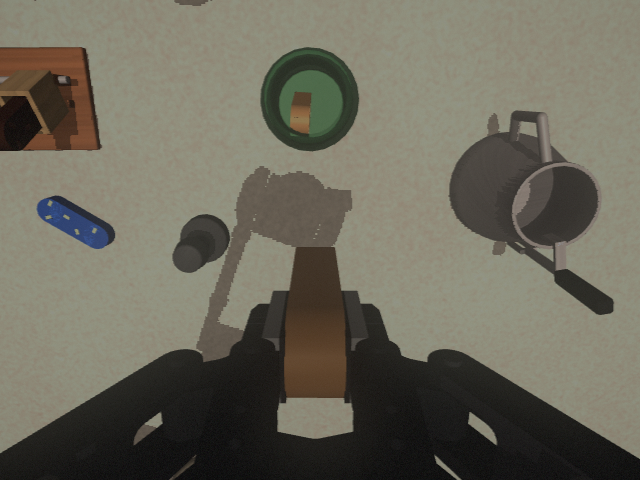

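carry_out(deltas=[-0.02,0.01,-0.48,-0.02,0.02,0,-1,-0.01,0.01,-0.48,-0.02,0.02,0,-1,-0.01,0.01,-0.48,-0.02,0.01,0,-1,0,0,0,0,0,0,-1,0,0,0,0,0,0,-1])

```text
clock: 16.55
position: [0.6015, -0.0873, 0.3611]
ee_rot: [0.023, 0.707, 0.023, -0.707]
contact_force: [-0.3, 0.6, -1.4]
width: 0.0175
```

```bash
python3 snap.py wrist 13
python3 - <<'E'
from geo import *
from rig import readout
p,r=pose(readout.get_state())
plan(p,r,np.array([.601,-.091,.212]),V,-1,n=6)
E
```

```text
16.6 [ 0.6014 -0.0875  0.3616] [-0.259  0.287  1.176  0.     1.677  1.247] [-0.69 -0.61 -1.11] 0.017615935899677405
n 6 ang 0.3 dist 149.6 end err mm [ 0.2 -0.2  0.2]
0.42,0.01,0,0.01,-0,-0,-1,  0.41,0.01,0,0.01,-0,-0,-1,  0.42,0.01,0,0.01,-0.01,-0,-1,  0.41,0.01,0,0.01,-0,-0,-1,  0.42,0.01,0.01,0.01,-0.01,-0,-1,  0.41,0.01,0,0.01,-0,-0,-1
```

carry_out(deltas=[0.42,0.02,0,0.01,0,0,-1,0.41,0.01,0,0.01,0,0,-1,0.42,0.01,0,0.01,0,0,-1,0.41,0.01,0,0.01,0,0,-1,0.42,0,0.02,0.01,0,0,-1,0.41,0,0,0,0,0,-1,0,0,0,0,0,0,-1,0,0,0,0,0,0,-1])

```text
clock: 17.6
position: [0.6019, -0.0915, 0.2137]
ee_rot: [0.022, 0.708, 0.021, -0.705]
contact_force: [0.1, 0.1, -0.1]
width: 0.0177
```

```bash
python3 snap.py wrist 14
```

```text
17.65 [ 0.6022 -0.0916  0.214 ] [-0.265  0.334  1.463  0.     1.339  1.246] [-0.62 -0.57 -0.47] 0.01781719718419753
```

View pics/wrist14.png

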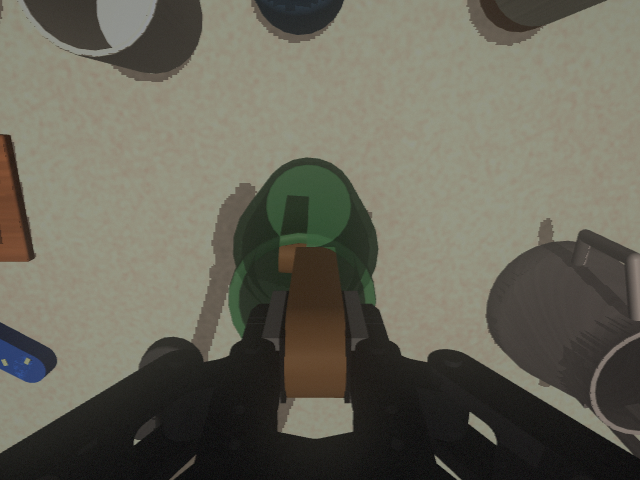

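The end is inside the neck beside the first biscotto, with no contact force. Releasing.

carry_out(deltas=[0,0,0,0,0,0,0,0,0,0,0,0,0,0,0,0,0,0,0,0,0,0,0,0,0,0,0,0.1,-0.3,0,0,0,0,0,0.1,-0.7,0,0,0,0,0,0.1,-0.7,0,0,0,0,0,0.1,-0.7,0,0,0,0,0,0.1,0,0,0,0,0,0,0.1])

```text
clock: 18.77
position: [0.6028, -0.0918, 0.3605]
ee_rot: [0.022, 0.711, 0.02, -0.703]
contact_force: [-0.1, -1.4, 0.4]
width: 0.0469
```

```bash
python3 snap.py wrist 15; python3 jar.py pics/wrist15.npz
python3 - <<'E'
from geo import *
d=dict(np.load("pics/wrist15.npz")); W=cloud(d); c=d["color"].astype(int)
m=(np.hypot(W[...,0]-.5994,W[...,1]+.0859)<.045)&(c[...,0]>c[...,1]+5)
P=W[m]; print(m.sum(),"max z of brown in jar",np.percentile(P[:,2],[50,95,99.5]).round(3))
s=cv2.imread("pics/wrist15.png"); cv2.imwrite("pics/w15c.png",cv2.resize(s[130:270,250:380],None,fx=4,fy=4,interpolation=cv2.INTER_CUBIC))
E
```

```text
18.825 [ 0.6018 -0.0915  0.3579] [-0.265  0.286  1.186  0.     1.663  1.246] [-0.58  0.03 -0.8 ] 0.04705291436618605
rim pts 1578 [ 0.5996 -0.0858] z 0.1997 rms 0.0 [ 0.5687 -0.1164  0.196 ] [ 0.6302 -0.0553  0.2022]
1257 max z of brown in jar [0.091 0.199 0.451]
```

View pics/w15c.png

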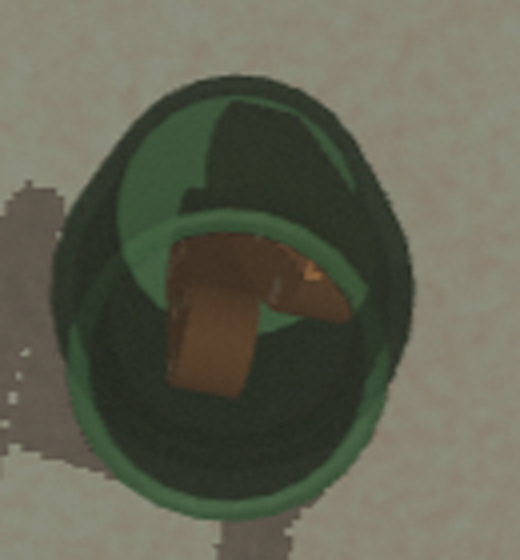

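View pics/wrist15.png

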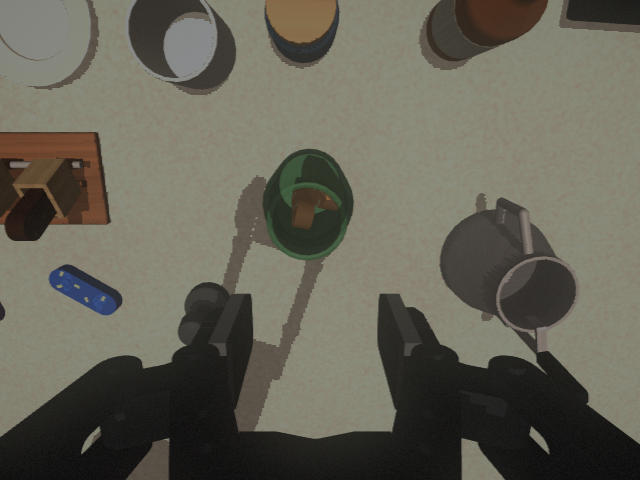

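Both biscotti lie in the jar (crop: two brown pieces well below the rim), and the jar hasn't moved. Next I'll measure the fork from the earlier wrist views.

```bash
cat > fork.py <<'E'
import sys
from h import *
from scipy.optimize import least_squares
for f in sys.argv[1:]:
    d=dict(np.load(f)); W=cloud(d); x,y,z=W[...,0],W[...,1],W[...,2]; c=d["color"].astype(int)
    m=(np.hypot(x-.5185,y+.323)<.06)&(z>.117)&(z<.1225)
    P=W[m]; g=lambda p: np.maximum(0,abs(np.hypot(P[:,0]-p[0],P[:,1]-p[1])-.040)-.002)
    s=least_squares(g,[.5185,-.323],loss="soft_l1",f_scale=.001); print(f,"pitcher",len(P),s.x.round(4),"z",np.median(P[:,2]).round(4))
    pc=s.x
    m=(abs(x-.45)<.05)&(abs(y+.34)<.05)&(z>.13)&(z<.25)
    m=cv2.erode(m.astype(np.uint8),np.ones((3,3)))>0
    P=W[m]; print(" handle n",len(P),P.min(0).round(4),P.max(0).round(4))
    for lo in np.arange(.125,.20,.012):
        q=P[(P[:,2]>lo)&(P[:,2]<lo+.012)]
        if len(q)>8: print("  z",lo.round(3),len(q),"mean",q.mean(0).round(4),"x",np.percentile(q[:,0],[2,98]).round(4),"y",np.percentile(q[:,1],[2,98]).round(4))
    # bridge: points between handle and rim inside/outside, z .115-.13
    rr=np.hypot(x-pc[0],y-pc[1])
    m=(rr<.038)&(rr>.024)&(z>.112)&(z<.13)
    B=W[m]; print(" bridge in",len(B),B.mean(0).round(4) if len(B) else "")
    m=(rr<.060)&(rr>.045)&(z>.112)&(z<.13)&(x<pc[0]-.02)
    B2=W[m]; print(" bridge out",len(B2),B2.mean(0).round(4) if len(B2) else "")
    for b in (B,B2):
        if len(b): v=b.mean(0)[:2]-pc; print("  dir deg",np.degrees(np.arctan2(-v[1],-v[0])).round(1))
E
python3 fork.py pics/wrist5.npz pics/wrist12.npz
```

```text
pics/wrist5.npz pitcher 1352 [ 0.5177 -0.3215] z 0.1197
 handle n 983 [ 0.4426 -0.3454  0.1315] [ 0.4578 -0.3312  0.1906]
  z 0.125 52 mean [ 0.4526 -0.3345  0.1343] x [0.4454 0.4573] y [-0.3403 -0.3317]
  z 0.137 158 mean [ 0.453  -0.3346  0.143 ] x [0.4454 0.4575] y [-0.3413 -0.3316]
  z 0.149 164 mean [ 0.4525 -0.3348  0.1551] x [0.4449 0.4572] y [-0.3409 -0.3317]
  z 0.161 183 mean [ 0.4522 -0.3348  0.1671] x [0.4441 0.4567] y [-0.3412 -0.3318]
  z 0.173 198 mean [ 0.452  -0.335   0.1792] x [0.444  0.4564] y [-0.3416 -0.332 ]
  z 0.185 228 mean [ 0.4499 -0.3376  0.1881] x [0.4435 0.4555] y [-0.344  -0.3327]
 bridge in 305 [ 0.4987 -0.3326  0.1182]
 bridge out 184 [ 0.4669 -0.3342  0.1232]
  dir deg 30.6
  dir deg 14.1
pics/wrist12.npz pitcher 1340 [ 0.5177 -0.3215] z 0.1197
 handle n 956 [ 0.4426 -0.3455  0.1318] [ 0.458  -0.331   0.1909]
  z 0.125 53 mean [ 0.4528 -0.3345  0.1347] x [0.4458 0.4575] y [-0.3409 -0.3318]
  z 0.137 143 mean [ 0.4532 -0.3347  0.143 ] x [0.4454 0.4575] y [-0.3408 -0.3316]
  z 0.149 156 mean [ 0.4521 -0.3347  0.1549] x [0.4447 0.4569] y [-0.3409 -0.3318]
  z 0.161 177 mean [ 0.4522 -0.3349  0.167 ] x [0.4445 0.4566] y [-0.3413 -0.3318]
  z 0.173 202 mean [ 0.4518 -0.3349  0.1791] x [0.4439 0.4562] y [-0.3417 -0.3317]
  z 0.185 225 mean [ 0.45   -0.3376  0.1881] x [0.4434 0.4554] y [-0.344  -0.3326]
 bridge in 300 [ 0.4998 -0.3315  0.1186]
 bridge out 181 [ 0.467  -0.3344  0.1232]
  dir deg 29.2
  dir deg 14.3
```

```bash
cat >> geo.py <<'E'
yf=np.radians(14); fx=np.array([np.cos(yf),np.sin(yf),0]); fy=np.array([-np.sin(yf),np.cos(yf),0])
F=mat([0,0,-1],-fy); H=np.array([.4503,-.3380])
E
python3 - <<'E'
from geo import *
from rig import readout
p,r=pose(readout.get_state())
plan(p,r,np.array([*H,.25]),F,.1,n=7)
E
```

```text
n 7 ang 10.6 dist 308.8 end err mm [-0.3 -0.   0.1]
0.26,0.56,0.4,-0.38,-0.01,-0,0.1,  0.26,0.55,0.41,-0.38,-0.01,-0.01,0.1,  0.25,0.54,0.43,-0.38,-0.01,-0,0.1,  0.26,0.53,0.44,-0.38,-0.01,-0.01,0.1,  0.25,0.52,0.45,-0.37,-0.01,-0,0.1,  0.26,0.51,0.47,-0.38,-0.02,-0.01,0.1,  0.25,0.5,0.48,-0.37,-0.01,-0,0.1
```

carry_out(deltas=[0.26,0.56,0.4,-0.38,-0.01,0,0.1,0.26,0.55,0.41,-0.38,-0.01,0,0.1,0.25,0.54,0.43,-0.38,-0.01,0,0.1,0.26,0.53,0.44,-0.38,-0.01,0,0.1,0.25,0.52,0.45,-0.37,-0.01,0,0.1,0.26,0.51,0.47,-0.37,-0.02,0,0.1,0.25,0.5,0.48,-0.37,-0.01,0,0.1,0,0,0,0,0,0,0.1,0,0,0,0,0,0,0.1], newtons=60)

```text
clock: 19.95
position: [0.4488, -0.3372, 0.248]
ee_rot: [-0.085, -0.701, -0.086, 0.703]
contact_force: [-1.1, 0.1, -0.3]
width: 0.0472
```

```bash
python3 snap.py wrist 16; python3 fork.py pics/wrist16.npz
python3 - <<'E'
from geo import *
from rig import readout
p,r=pose(readout.get_state())
plan(p,r,np.array([*H,.150]),F,.1,n=5)
E
```

```text
20.0 [ 0.4492 -0.337   0.2485] [-0.766  0.248  1.501 -0.002  1.395  0.561] [-0.54 -0.11  0.53] 0.04686566853630596
pics/wrist16.npz pitcher 2666 [ 0.5176 -0.3222] z 0.1199
 handle n 1114 [ 0.4424 -0.3474  0.1321] [ 0.4581 -0.3324  0.1907]
  z 0.125 29 mean [ 0.4567 -0.338   0.1349] x [0.455  0.4579] y [-0.3427 -0.3333]
  z 0.137 103 mean [ 0.4562 -0.3374  0.1432] x [0.4541 0.4578] y [-0.3434 -0.3326]
  z 0.149 126 mean [ 0.456  -0.3383  0.1551] x [0.4538 0.4573] y [-0.3442 -0.3328]
  z 0.161 128 mean [ 0.4557 -0.3386  0.1665] x [0.4535 0.457 ] y [-0.3444 -0.3329]
  z 0.173 161 mean [ 0.4552 -0.3384  0.1792] x [0.4529 0.4566] y [-0.3442 -0.3328]
  z 0.185 567 mean [ 0.4498 -0.34    0.1885] x [0.4431 0.4559] y [-0.3463 -0.3337]
 bridge in 748 [ 0.5129 -0.3237  0.1176]
 bridge out 332 [ 0.4669 -0.3353  0.1236]
  dir deg 17.7
  dir deg 14.6
n 5 ang 0.2 dist 98.5 end err mm [0.2 0.1 0.1]
0.33,0,-0,-0,0.01,0,0.1,  0.33,0.01,-0,-0,0.01,0,0.1,  0.33,0,-0.01,-0,0.01,0,0.1,  0.33,0.01,-0,-0,0.01,0.01,0.1,  0.32,0,-0.01,-0.01,0,0,0.1
```

View pics/wrist16.png

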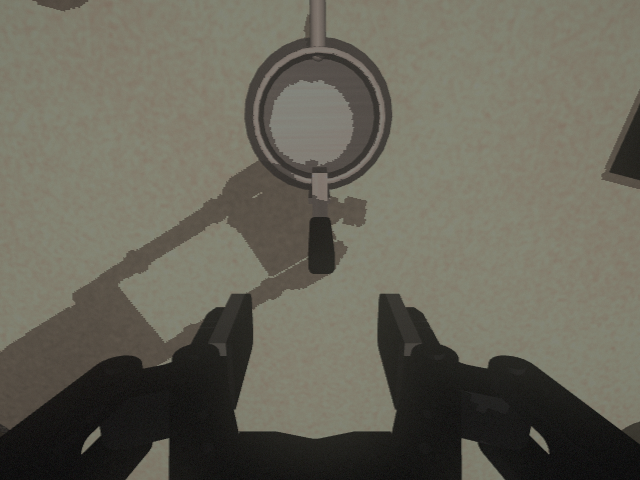

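```bash
sed -i 's/H=np.array(.*/H=np.array([.4493,-.3398])/' geo.py
python3 - <<'E'
from geo import *
from rig import readout
p,r=pose(readout.get_state())
plan(p,r,np.array([*H,.150]),F,.1,n=5)
E
```

```text
n 5 ang 0.2 dist 98.6 end err mm [-0.1 -0.3  0.1]
0.33,0.01,0,-0,0.01,0,0.1,  0.33,0.01,0,-0,0.01,0,0.1,  0.33,0.01,0,-0,0.01,0,0.1,  0.33,0.01,0,-0,0.01,0.01,0.1,  0.32,0.01,0.01,-0.01,0,0,0.1
```

carry_out(deltas=[0.33,0.01,0,0,0.01,0,0.1,0.33,0.01,0,0,0.01,0,0.1,0.33,0.01,0,0,0.01,0,0.1,0.33,0.01,0,0,0.01,0,0.1,0.31,0,0,0,0,0,0.1,0,0,0,0,0,0,0.1,0,0,0,0,0,0,-1,0,0,0,0,0,0,-1,0,0,0,0,0,0,-1,0,0,0,0,0,0,-1], newtons=50)

```text
clock: 21.25
position: [0.4502, -0.3405, 0.1524]
ee_rot: [0.087, 0.703, 0.085, -0.701]
contact_force: [0.1, 1.6, 5.8]
width: 0.0133
```

```bash
python3 snap.py wrist 17
```

```text
21.3 [ 0.4502 -0.3405  0.1524] [-0.771  0.314  1.655  0.     1.17   0.556] [-0.28  1.91  5.33] 0.013217746609653835
```

View pics/wrist17.png

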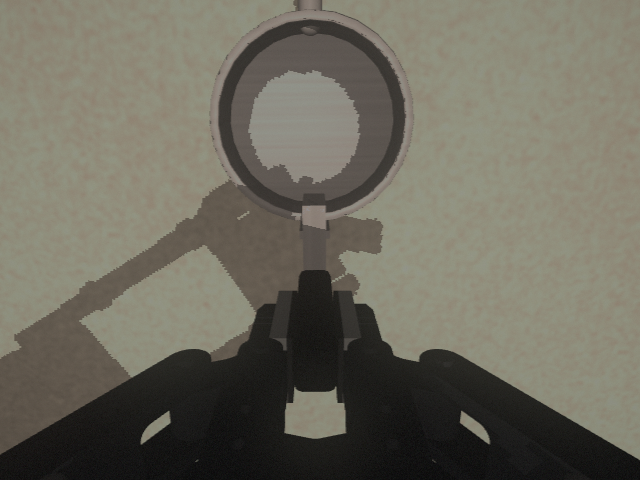

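Handle gripped (13.2 mm). Lifting straight up.

carry_out(deltas=[-0.1,0,0,0,0,0,-1,-0.3,0,0,0,0,0,-1,-0.5,0,0,0,0,0,-1,-0.5,0,0,0,0,0,-1,-0.5,0,0,0,0,0,-1,-0.5,0,0,0,0,0,-1,0,0,0,0,0,0,-1,0,0,0,0,0,0,-1])

```text
clock: 22.3
position: [0.4487, -0.3398, 0.2938]
ee_rot: [-0.085, -0.701, -0.086, 0.703]
contact_force: [-0.6, 0.1, -0.7]
width: 0.0135
```

```bash
python3 snap.py wrist 18; python3 snap.py scene 18
python3 - <<'E'
from geo import *
from rig import readout
st=readout.get_state(); p,r=pose(st); print(st["ee_rot"])
d=dict(np.load("pics/wrist18.npz")); W=cloud(d)
L=r.inv().apply((W-p).reshape(-1,3)).reshape(480,640,3)
m=np.zeros((480,640),bool); m[180:395,270:360]=True
P=L[m&(abs(L[...,1])<.02)&(L[...,0]<.15)]
for lo in np.arange(-.04,.14,.01):
    q=P[(P[:,0]>lo)&(P[:,0]<lo+.01)]
    if len(q)>10: print(lo.round(3),len(q),"y",np.percentile(q[:,1],[2,50,98]).round(4),"z",np.percentile(q[:,2],[2,50,98]).round(4))
s=cv2.imread("pics/scene18.png"); cv2.imwrite("pics/s18c.png",cv2.resize(s[180:380,150:350],None,fx=3,fy=3,interpolation=cv2.INTER_CUBIC))
E
```

```text
22.35 [ 0.4486 -0.3397  0.2934] [-7.710e-01  2.310e-01  1.415e+00 -1.000e-03  1.499e+00  5.560e-01] [-0.44 -0.02 -0.86] 0.013404939301848535
22.4 [ 0.4487 -0.3396  0.2933] [-7.710e-01  2.310e-01  1.415e+00 -1.000e-03  1.499e+00  5.560e-01] [-0.68  0.41 -1.62] 0.013395974660584764
[-0.08514956 -0.70094621 -0.0865621   0.70280223]
-0.04 3618 y [-0.0116  0.0001  0.0116] z [-0.0117 -0.0033  0.0075]
-0.03 1428 y [-0.0129 -0.0002  0.0129] z [-0.0118 -0.0063 -0.0037]
-0.02 1192 y [-0.0147  0.0002  0.0148] z [-0.0118 -0.0071 -0.0043]
-0.01 773 y [-0.0148 -0.0002  0.0144] z [-0.0116 -0.0063 -0.0044]
0.0 389 y [-0.0067 -0.0002  0.0065] z [-0.0069 -0.0062 -0.0039]
0.01 339 y [-0.0067 -0.0002  0.0066] z [-0.0073 -0.0066 -0.0042]
0.02 1741 y [-0.0053 -0.0002  0.0047] z [-0.036  -0.0201 -0.0062]
0.03 131 y [-0.0052 -0.0006  0.0043] z [-0.0368 -0.0363 -0.0088]
0.04 110 y [-0.0053 -0.0004  0.0044] z [-0.0371 -0.0367 -0.0363]
0.09 86 y [-0.0092  0.0069  0.0087] z [-0.0077 -0.006  -0.0024]
0.1 23 y [-0.009   0.0072  0.0085] z [-0.0081 -0.0076 -0.0073]
0.11 16 y [-0.009   0.0075  0.0087] z [-0.0083 -0.008  -0.0077]
0.12 11 y [-0.009   0.0077  0.0084] z [-0.0086 -0.0083 -0.0079]
```

View pics/wrist18.png

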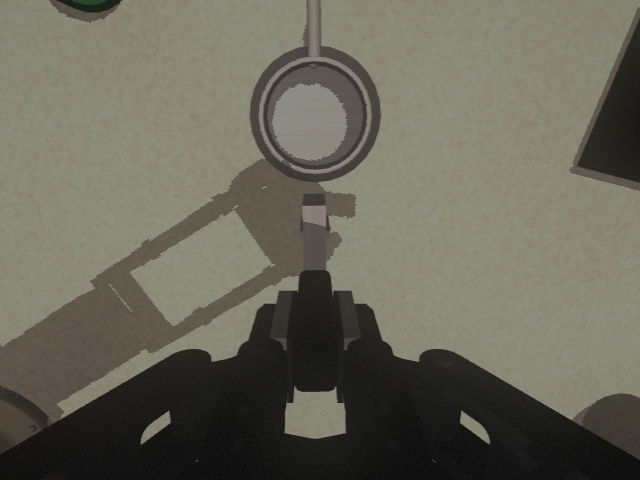

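View pics/s18c.png

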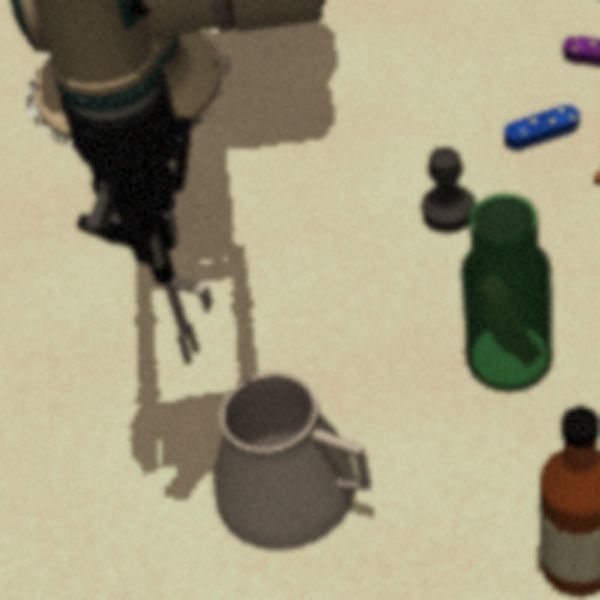

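Fork held upright in the jaws. Carrying it to just outside the jar's near side, above the rim.

```bash
cat >> geo.py <<'E'
Jc=np.array([.5995,-.0859])
def tgt(rad,z): return np.array([*(Jc-rad*fx[:2]),z])
E
python3 - <<'E'
from geo import *
from rig import readout
p,r=pose(readout.get_state())
p1,r1=plan(p,r,np.array([.52,-.12,.325]),F,-1,n=6)
plan(p1,r1,tgt(.054,.325),F,-1,n=2)
E
```

```text
n 6 ang 0.2 dist 233.1 end err mm [0.2 0.3 0.2]
-0.09,-0.54,-0.34,-0,0.01,0.01,-1,  -0.09,-0.55,-0.34,-0,0,0,-1,  -0.09,-0.54,-0.34,-0,0.01,0.01,-1,  -0.09,-0.55,-0.34,-0,0,0,-1,  -0.08,-0.54,-0.34,-0.01,0.01,0.01,-1,  -0.09,-0.55,-0.34,-0,0,0,-1

n 2 ang 0.0 dist 34.0 end err mm [0.1 0.2 0.2]
0,-0.11,-0.26,-0,0,0,-1,  0,-0.12,-0.26,-0,0,0,-1
```

carry_out(deltas=[-0.09,-0.54,-0.34,0,0.01,0.01,-1,-0.09,-0.55,-0.34,0,0,0,-1,-0.09,-0.54,-0.34,0,0.01,0.01,-1,-0.09,-0.55,-0.34,0,0,0,-1,-0.09,-0.54,-0.34,0,0.01,0,-1,-0.09,-0.55,-0.34,0,0,0,-1,0,-0.11,-0.26,0,0,0,-1,0,-0.12,-0.26,0,0,0,-1,0,0,0,0,0,0,-1,0,0,0,0,0,0,-1])

```text
clock: 23.65
position: [0.5476, -0.1002, 0.3269]
ee_rot: [0.086, 0.702, 0.085, -0.702]
contact_force: [0.2, 0.7, -0.4]
width: 0.0131
```

```bash
python3 snap.py wrist 19
cat > chk.py <<'E'
import sys
from geo import *
from rig import readout
st=readout.get_state(); p,r=pose(st)
d=dict(np.load(sys.argv[1])); W=cloud(d)
x,y,z=W[...,0],W[...,1],W[...,2]
m=(abs(x-.6)<.05)&(abs(y+.087)<.05)&(z>.196)&(z<.204)&(np.hypot(x-.5995,y+.0859)<.036)
P=W[m]; print("rim",len(P),P.min(0).round(4),P.max(0).round(4))
L=r.inv().apply((W-p).reshape(-1,3)).reshape(480,640,3)
m=np.zeros((480,640),bool); m[180:395,270:360]=True
P=L[m&(abs(L[...,1])<.007)&(L[...,0]<.15)&(abs(L[...,2])<.05)]
for lo in np.arange(-.01,.14,.01):
    q=P[(P[:,0]>lo)&(P[:,0]<lo+.01)]
    if len(q)>10: print(lo.round(3),len(q),"y",np.percentile(q[:,1],[2,50,98]).round(4),"z",np.percentile(q[:,2],[2,50,98]).round(4))
print("radial/lat of tcp", -(p[:2]-Jc)@fx[:2], (p[:2]-Jc)@fy[:2], p[2])
print("yaw err deg", np.degrees((r.inv()*F).as_rotvec()).round(2))
E
python3 chk.py pics/wrist19.npz
```

```text
23.7 [ 0.5475 -0.1003  0.3271] [-0.305  0.209  1.364 -0.002  1.567  1.023] [ 0.07 -0.07 -1.39] 0.0131799658023028
rim 2261 [ 0.5687 -0.1166  0.196 ] [ 0.63   -0.0553  0.2031]
-0.01 513 y [-0.0069 -0.      0.0065] z [-0.0112 -0.0061 -0.0043]
0.0 394 y [-0.0067 -0.0004  0.0063] z [-0.0071 -0.0064 -0.0042]
0.01 330 y [-0.0066  0.      0.0064] z [-0.0074 -0.0067 -0.0045]
0.02 1634 y [-0.0055 -0.0004  0.0048] z [-0.036  -0.0205 -0.0062]
0.03 251 y [-0.0053 -0.0004  0.0043] z [-0.0368 -0.0339 -0.0073]
0.04 102 y [-0.0055 -0.0007  0.0041] z [-0.0371 -0.0368 -0.0365]
0.05 19 y [-0.0055 -0.0009  0.0039] z [-0.0371 -0.037  -0.0368]
0.09 12 y [0.0065 0.0066 0.0067] z [-0.0078 -0.0061 -0.0028]
0.12 166 y [-0.0065  0.0001  0.0067] z [-0.0287 -0.0262 -0.0234]
0.13 47 y [-0.0067  0.0007  0.0068] z [-0.0292 -0.0281 -0.0277]
0.14 43 y [-0.0064  0.0001  0.0065] z [-0.0292 -0.028  -0.0277]
radial/lat of tcp 0.053943092429236596 -0.0013483400418434442 0.3271177317096998
yaw err deg [-0.11 -0.04 -0.13]
```

View pics/wrist19.png

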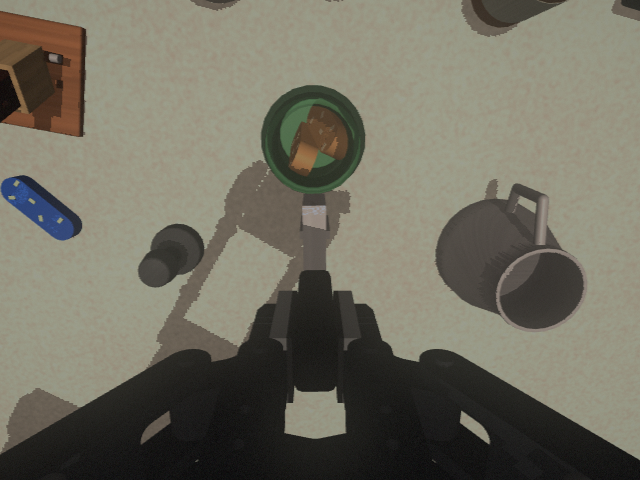

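Run:
```python
from geo import *
from rig import readout
p,r=pose(readout.get_state())
plan(p,r,tgt(.054,.258),F,-1,n=4)
```

```text
n 4 ang 0.2 dist 69.1 end err mm [ 0.1 -0.2  0.1]
0.29,-0.01,0,-0.01,-0,-0.01,-1,  0.29,-0,0,-0.01,-0,-0.01,-1,  0.29,-0.01,0,-0,-0.01,-0.01,-1,  0.28,-0,0,-0.01,-0,-0,-1
```

carry_out(deltas=[0.29,-0.01,0,0,0,-0.01,-1,0.29,0,0,-0.01,0,-0.01,-1,0.29,-0.01,0,0,0,-0.01,-1,0.28,0,0,-0.01,0,0,-1,0,0,0,0,0,0,-1,0,0,0,0,0,0,-1])

```text
clock: 24.45
position: [0.5479, -0.0988, 0.2592]
ee_rot: [0.086, 0.703, 0.086, -0.701]
contact_force: [0.4, -0.9, -0.6]
width: 0.0131
```

```bash
python3 snap.py wrist 20; python3 chk.py pics/wrist20.npz; python3 snap.py scene 20;  python3 - <<'E'
from geo import *
from rig import readout
s=cv2.imread("pics/scene20.png"); cv2.imwrite("pics/s20c.png",cv2.resize(s[180:330,240:390],None,fx=4,fy=4,interpolation=cv2.INTER_CUBIC))
p,r=pose(readout.get_state())
plan(p,r,tgt(.054,.236),F,-1,n=2)
E
```

```text
24.5 [ 0.5481 -0.0987  0.2595] [-3.040e-01  2.320e-01  1.496e+00  1.000e-03  1.410e+00  1.023e+00] [-0.32 -0.11 -0.93] 0.013062812887687018
rim 3710 [ 0.5689 -0.1168  0.196 ] [ 0.6301 -0.0553  0.2022]
-0.01 515 y [-0.0068  0.      0.0065] z [-0.011  -0.0058 -0.004 ]
0.0 400 y [-0.0066 -0.0003  0.0064] z [-0.0067 -0.006  -0.0038]
0.01 325 y [-0.0066  0.      0.0064] z [-0.0071 -0.0064 -0.0042]
0.02 1625 y [-0.0055 -0.0004  0.0048] z [-0.0357 -0.0203 -0.006 ]
0.03 252 y [-0.0053 -0.0006  0.0044] z [-0.0365 -0.0279 -0.0071]
0.04 106 y [-0.0054 -0.0006  0.0042] z [-0.0368 -0.0365 -0.0361]
0.05 44 y [-0.007   0.0031  0.0066] z [-0.0368 -0.0269 -0.0232]
0.06 26 y [-0.007   0.0061  0.0069] z [-0.0278 -0.0273 -0.0226]
0.08 11 y [0.0056 0.0061 0.0068] z [-0.0276 -0.0273 -0.0271]
0.09 17 y [0.0059 0.0066 0.0069] z [-0.0276 -0.0072 -0.0025]
radial/lat of tcp 0.05294698621513984 -6.2754147143734855e-06 0.2594711564176368
yaw err deg [ 0.   -0.19 -0.06]
24.55 [ 0.5482 -0.0986  0.2595] [-3.040e-01  2.320e-01  1.496e+00  1.000e-03  1.410e+00  1.023e+00] [ 0.13 -1.05 -0.43] 0.013173065435562492
n 2 ang 0.2 dist 23.5 end err mm [-0.   0.   0.1]
0.2,0,0.01,0,-0.02,-0.01,-1,  0.19,0,0.01,0,-0.03,-0.01,-1
```

View pics/wrist20.png

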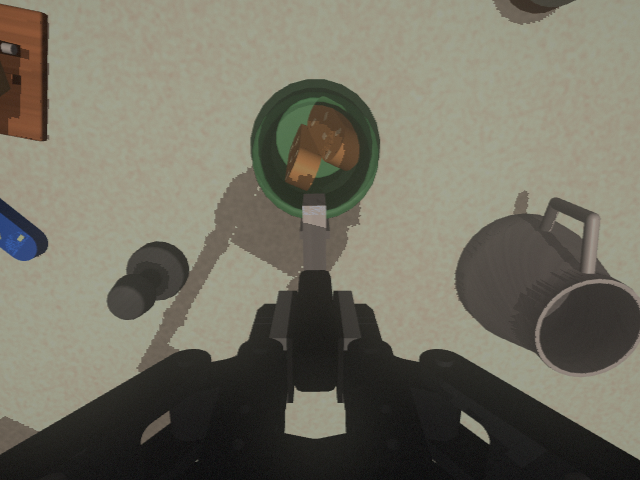

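View pics/s20c.png

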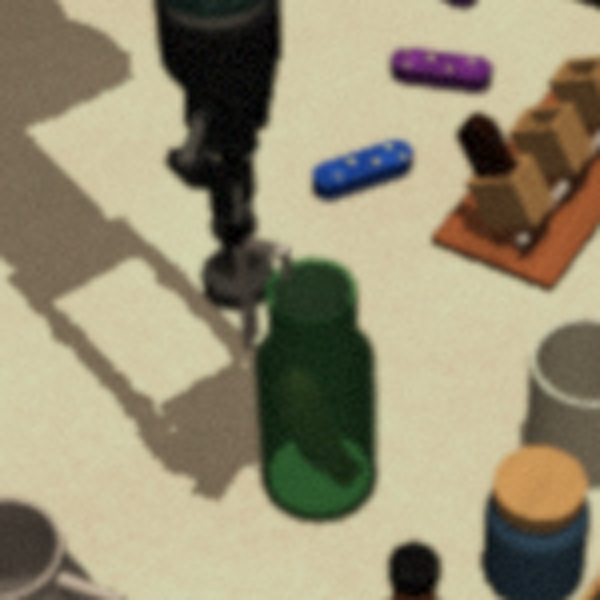

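carry_out(deltas=[0.15,0,0.01,0,-0.02,0,-1,0.15,0,0.01,0,-0.02,0,-1,0.08,0,0,0,0,0,-1,0,0,0,0,0,0,-1,0,0,0,0,0,0,-1])

```text
clock: 25.18
position: [0.5468, -0.0985, 0.2358]
ee_rot: [-0.087, -0.702, -0.086, 0.702]
contact_force: [-0.1, -0.0, -0.7]
width: 0.0133
```

```bash
python3 snap.py wrist 21; python3 chk.py pics/wrist21.npz
```

```text
25.225 [ 0.5468 -0.0985  0.2359] [-3.030e-01  2.440e-01  1.538e+00 -1.000e-03  1.360e+00  1.023e+00] [ 0.12 -0.12 -1.65] 0.01305727618867784
rim 4910 [ 0.5685 -0.1168  0.196 ] [ 0.63   -0.0553  0.204 ]
-0.01 518 y [-0.0069 -0.0004  0.0065] z [-0.0112 -0.0059 -0.0039]
0.0 393 y [-0.0066 -0.      0.0064] z [-0.0069 -0.0062 -0.004 ]
0.01 325 y [-0.0066 -0.0004  0.0063] z [-0.0072 -0.0066 -0.0044]
0.02 1648 y [-0.0055 -0.0004  0.0048] z [-0.0358 -0.0202 -0.0061]
0.03 321 y [-0.0067  0.      0.0067] z [-0.0366 -0.0275 -0.0078]
0.04 133 y [-0.0067  0.      0.0067] z [-0.037  -0.0366 -0.0285]
0.05 42 y [-0.0069  0.0021  0.0069] z [-0.0369 -0.0293 -0.0284]
0.06 13 y [0.0056 0.0062 0.0068] z [-0.0291 -0.0288 -0.0285]
0.07 16 y [-0.007   0.0059  0.0069] z [-0.0293 -0.0288 -0.0284]
0.14 92 y [-0.0069 -0.0048 -0.0006] z [-0.0298 -0.0268 -0.0204]
radial/lat of tcp 0.054165251279228596 0.0004876620184816765 0.23593341300913956
yaw err deg [ 0.04  0.02 -0.02]
```

View pics/wrist21.png

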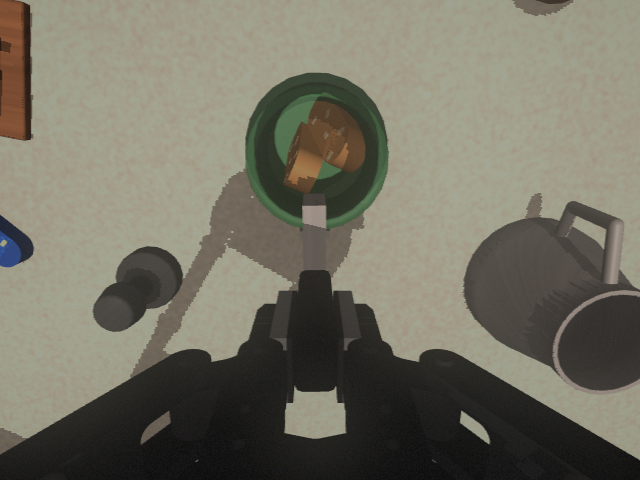

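Barb is inside the neck, bridge spans the rim, no contact yet. I'll lower the last few millimetres in small steps.

carry_out(deltas=[0.03,0,0,0,0,0,-1,0.02,0,0,0,0,0,-1,0,0,0,0,0,0,-1,0,0,0,0,0,0,-1])

```text
clock: 25.72
position: [0.5466, -0.0985, 0.2328]
ee_rot: [-0.086, -0.702, -0.086, 0.702]
contact_force: [0.1, 0.2, 0.6]
width: 0.0132
```

carry_out(deltas=[0.02,0,0,0,0,0,-1,0,0,0,0,0,0,-1,0,0,0,0,0,0,-1])

```text
clock: 26.1
position: [0.5466, -0.0985, 0.2326]
ee_rot: [0.087, 0.702, 0.086, -0.702]
contact_force: [-2.2, -0.5, 3.7]
width: 0.0133
```

Bridge rests on the rim (3.7 N up). Opening gently.

carry_out(deltas=[0,0,0,0,0,0,-0.6,0,0,0,0,0,0,-0.5,0,0,0,0,0,0,-0.3,0,0,0,0,0,0,-0.1,0,0,0,0,0,0,0,0,0,0,0,0,0,0])

```text
clock: 26.85
position: [0.5466, -0.0985, 0.2315]
ee_rot: [-0.086, -0.701, -0.086, 0.702]
contact_force: [-0.4, 0.5, -0.2]
width: 0.0428
```

```bash
python3 snap.py wrist 22; python3 snap.py scene 22;  python3 - <<'E'
from geo import *
s=cv2.imread("pics/scene22.png"); cv2.imwrite("pics/s22c.png",cv2.resize(s[180:330,240:390],None,fx=4,fy=4,interpolation=cv2.INTER_CUBIC))
E
```

```text
26.9 [ 0.5466 -0.0985  0.2315] [-0.303  0.247  1.546 -0.     1.35   1.023] [-0.56 -0.06  0.05] 0.042955446097640126
26.95 [ 0.5466 -0.0985  0.2315] [-3.030e-01  2.470e-01  1.546e+00 -1.000e-03  1.350e+00  1.023e+00] [ 0.88  0.09 -0.36] 0.042704238605073254
```

View pics/wrist22.png

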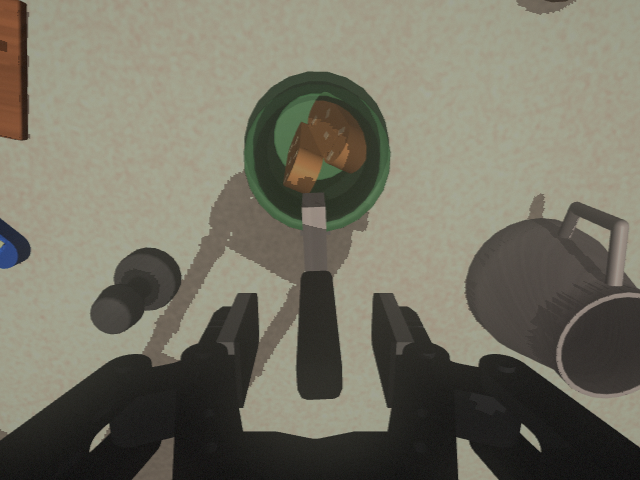

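View pics/s22c.png

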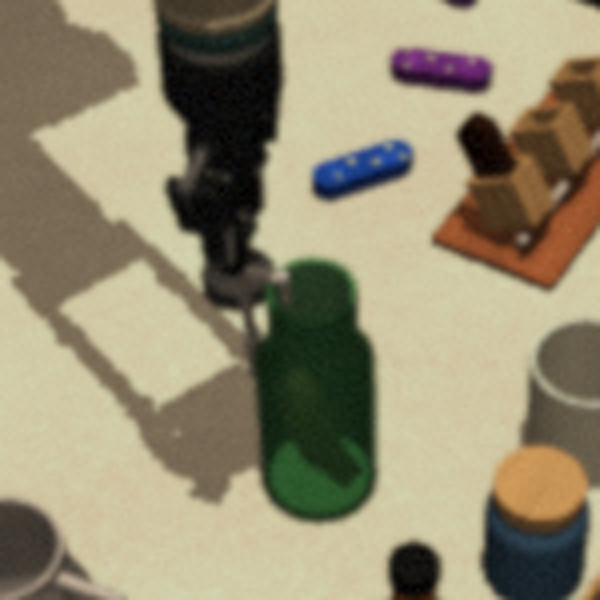

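The fork hangs free between the open fingers. Rising straight up.

carry_out(deltas=[-0.15,0,0,0,0,0,0.1,-0.3,0,0,0,0,0,0.1,-0.5,0,0,0,0,0,0.1,-0.6,0,0,0,0,0,0.1,-0.6,0,0,0,0,0,0.1,0,0,0.6,0,0,0,0.1,0,0,0.6,0,0,0,0.1,0,0,0.6,0,0,0,0.1,0,0,0,0,0,0,0.1,0,0,0,0,0,0,0.1])

```text
clock: 28.2
position: [0.4426, -0.1247, 0.3613]
ee_rot: [0.087, 0.702, 0.086, -0.701]
contact_force: [1.0, 0.1, 0.5]
width: 0.047
```

carry_out(deltas=[0,0,0,0,0,0,0.1,0,0,0,0,0,0,0.1,0,0,0,0,0,0,0.1,0,0,0,0,0,0,0.1,0,0,0,0,0,0,0.1,0,0,0,0,0,0,0.1])

```text
clock: 28.95
position: [0.442, -0.1246, 0.3606]
ee_rot: [-0.086, -0.702, -0.086, 0.702]
contact_force: [0.6, -0.2, 0.7]
width: 0.0471
```

```bash
python3 snap.py wrist 23; python3 jar.py pics/wrist23.npz; python3 snap.py scene 23; python3 snap.py top 23
python3 - <<'E'
from geo import *
s=cv2.imread("pics/scene23.png"); cv2.imwrite("pics/s23c.png",cv2.resize(s[180:330,240:390],None,fx=4,fy=4,interpolation=cv2.INTER_CUBIC))
for n in("wrist","scene"):
    W=cloud(dict(np.load(f"pics/{n}23.npz"))); x,y,z=W[...,0],W[...,1],W[...,2]
    m=(np.hypot(x-Jc[0],y-Jc[1])<.085)&(z>.206)&(z<.29); P=W[m]
    print(n,len(P),"fork top z",P[:,2].max().round(4),P.mean(0).round(4)); 
    q=P[P[:,2]>P[:,2].max()-.003]; print(" top at",q.mean(0).round(4))
E
```

```text
29.0 [ 0.4419 -0.1247  0.3606] [-4.260e-01  4.900e-02  1.475e+00 -1.000e-03  1.618e+00  9.000e-01] [-0.24 -0.06 -0.59] 0.04712078606776952
rim pts 888 [ 0.5963 -0.0867] z 0.2004 rms 0.0026 [ 0.558  -0.1152  0.196 ] [ 0.5898 -0.0655  0.204 ]
29.05 [ 0.4419 -0.1246  0.3606] [-4.260e-01  4.900e-02  1.475e+00 -1.000e-03  1.618e+00  9.000e-01] [ 0.01 -0.07  0.48] 0.04718445211500026
29.1 [ 0.4419 -0.1247  0.3606] [-4.260e-01  4.900e-02  1.475e+00 -1.000e-03  1.618e+00  9.000e-01] [-0.52 -0.38  0.24] 0.04732136839731117
wrist 782 fork top z 0.2702 [ 0.5426 -0.1006  0.2647]
 top at [ 0.5429 -0.1006  0.2681]
scene 117 fork top z 0.2687 [ 0.5482 -0.1048  0.2402]
 top at [ 0.5455 -0.1049  0.2671]
```

View pics/wrist23.png

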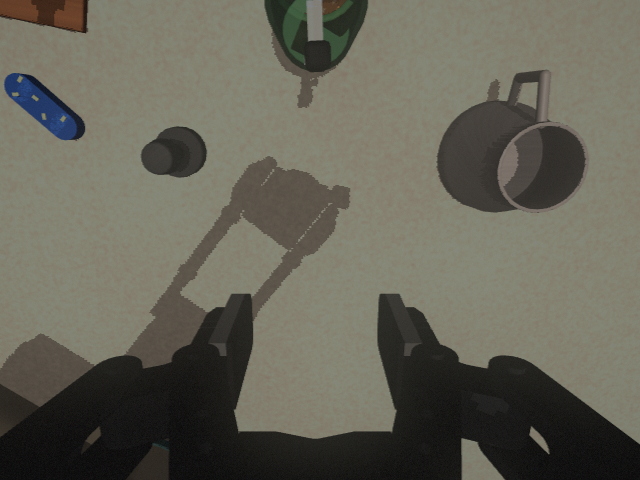

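View pics/s23c.png

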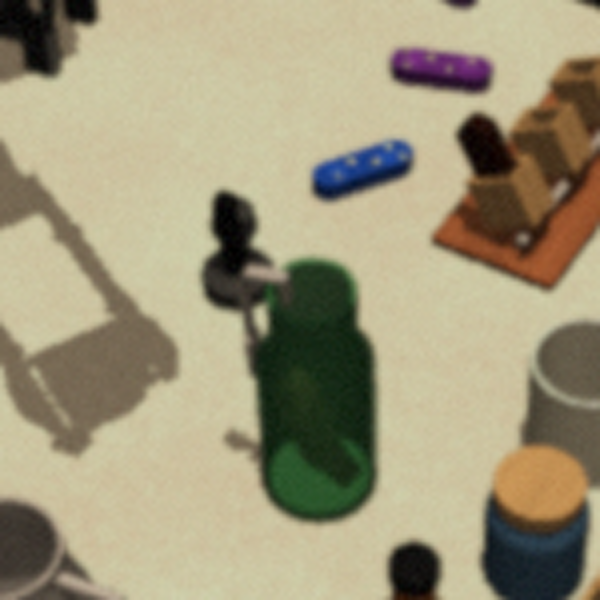

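View pics/top23.png

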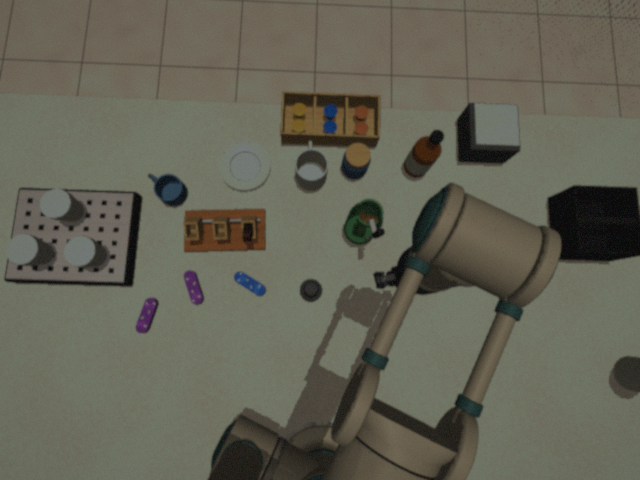

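The fork top is at z 0.270, which is rim height plus 70 mm, so it's hanging fully seated. I'll compare before/after and hand in.

Run:
```python
from h import *
from scipy.optimize import least_squares
for k in (0,23):
  for n in("top","scene"):
    W=cloud(dict(np.load(f"pics/{n}{k}.npz"))); x,y,z=W[...,0],W[...,1],W[...,2]
    m=(abs(x-.6)<.06)&(y+.087>-.06)&(y+.087<.06)&(z>.02)&(z<.125); P=W[m]
    s=least_squares(lambda p:np.hypot(P[:,0]-p[0],P[:,1]-p[1])-p[2],[.6,-.087,.04],loss="soft_l1",f_scale=.002); print(k,n,s.x.round(4))
from rig import job
print(job.sign_off())
```

```text
0 top [ 0.599  -0.0842  0.0395]
0 scene [ 0.6007 -0.0878  0.0414]
23 top [ 0.5985 -0.0825  0.0382]
23 scene [ 0.5998 -0.087   0.0422]
the job is handed in; nothing more can be done
None
```

The job is handed in, finished at 29 s of the 72 s allowed. Both pale biscotti are inside the green jar and the serving fork hangs by its own hook on the jar's rim. The hand-in gave no verdict.

- **Biscotti:** I fed them through the neck one at a time. The wrist pictures show both well below the rim, and the chocolate one is still in the stand.
- **Fork:** The barb is inside the neck and the tines are outside. After I let go, the top of the handle was at 0.270 m, exactly the rim height plus 70 mm. It stayed there with the gripper well clear.
- **Jar:** It is upright. Fits of the rim stayed at about (0.5995, -0.0859) until the fork was hung. The final fits of the jar's body from the two fixed cameras moved by 1–2 mm. I put that down to the fork being in view and camera error.
- **One check that failed:** the last wrist-view rim fit, after hanging, was not usable because the fork and the edge of the picture cut into it.
- **Other things:** nothing else looked moved in the final top view. The highest contact force I read was about 6 N, when gripping the fork.

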